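Open the glue tank: flip the guard tab, unscrew the push-and-turn cap

TASK

Open the glue tank for refilling: flip the steel guard tab up and right over to the back so that it stays open, then gently push the black cap down against its spring, unscrew it anticlockwise until you feel its stop, let it come up and lift it off. Set the cap down gently, upright, in the hole of the wooden ring stand, and leave the tank open and everything else on the bench where it is. Never force the cap: no hard pressing, twisting or pulling.

Things in the scene. Friction and masses are not known exactly. Their poses are not given: they have to be found in the camera images.
- tank: Grey steel glue tank fixed to the bench, 140 (x) x 130 (y) mm, with a round aluminium filler neck on top. Origin under the neck's axis, 80 mm below the lid's top; how high it is set varies: the origin is 0 to 15 mm above the bench (box from x = -67 to +77 mm); z up; +x is the tank's back, where the tab's hinge is.
- neck_rim (a point): Centre of the neck's top rim, 104 mm above the tank's origin; neck 54 mm across. Inside: a spring plunger and locking teeth 5 mm deep. The spring lifts the screwed-up cap with 5 N, 10 N when pushed 5 mm down, 13 N at 8 mm, where the flange meets the rim (solid). Pushed 5 to 8 mm the cap clears the teeth and can turn; otherwise it is locked. Over 30 N between cap and tank is forcing.
- tab (a joint): Angle of the guard tab about its hinge (rad): 0 shut (level over the cap), growing as its front rises; it may start a little open; upright at 1.57; hard stop lying back at 2.8. Light hinge: short of upright it falls shut, past upright (some 1.8) it falls back by itself.
- tab_tongue (a point): Middle of the tongue at the tab's free front end, 88 mm from the hinge axis. The tab is a steel plate 50 mm wide, 4 mm thick, reaching 72 mm from the hinge; the narrower tongue goes on to 101 mm: 18 mm wide (along the hinge), 6 mm thick. Shut, it is level, at the hinge's height, with free air 65 mm down to the tank's lid. The tab weighs 80 g.
- tab_hinge (a point): Middle of the tab's hinge axis, which runs along the tank's y: 52 mm behind the neck's axis (+x of the tank), 150 mm above the tank's origin, between two posts 64 mm apart, 5 mm higher.
- cap: Loose black plastic cap, about 90 g. Origin on its axis at the underside of its steel key; z up, x along its wing. From below: key (crossbar 40 x 7 x 6 mm, along x) on an 8 mm stem; round flange 60 mm across, 20 to 26 mm above the origin; upright wing on top. Screwed up, its origin is 92 mm above the tank's origin and its flange 8 mm above the neck's rim.
- cap_wing (a point): Middle of the cap's wing to grip: 44 mm long (cap x), 14 mm thick (cap y), 26 mm high, 39 mm above the cap's origin. Screwed up it points at -1.22 rad about z from the tank's x. Pushed down, it turns anticlockwise from above to a solid stop, 0.8 to 1.55 rad on: it differs each time, cannot be seen and must be felt. Let up at the stop (within 0.06 rad), the spring raises it 4 mm above its first height and it lifts out.
- stand: Wooden ring stand fixed to the bench, 74 mm across, 26 mm high, with an upright hole 46 mm across. Origin on the bench at its centre. The cap's key goes into the hole and its flange rests on the top, its origin then 6 mm above the bench. It may be on either side of the tank.
- tin: Bystander: closed paper-labelled tin, 72 mm across, 75 mm high, loose; origin under its centre. On the other side of the tank from the stand.
- mallet: Bystander: mallet with a wooden handle and black rubber head, 240 mm long, lying on the bench; origin beneath it.
- carton: Bystander: cardboard carton 70 x 110 x 50 mm, loose; origin under its centre.
There are look-alikes about, which are no part of the job. Several things have the shape of the stand; the one meant has the colours described above.

How it is judged:
On the way, in this order (a step that is already met when the one before it is completed fails the run):
1. the tab is flipped over to the back, the cap still screwed up (value of joint tab above 2.2 rad and angle between the x axis of cap and the x axis of tank, either way round above 0.9 rad and z of cap in the frame of tank below 0.095 m), for 0.2 s.
2. the cap is unscrewed and lifted clear of the neck (value of joint tab above 2.2 rad and z of cap in the frame of tank above 0.115 m), for 0.1 s.
At the end, for the whole second after the job is handed in: The tab lies over to the back (joint above 2.2 rad), and the cap is at rest in the stand: upright within 0.12 rad, centred within 8 mm, its flange down on the ring (origin less than 9 mm above the bench) (value of joint tab above 2.2 rad and horizontal distance between cap and stand below 0.008 m and height (world z) of cap below 0.009 m and angle between cap's own z axis and vertical below 0.12 rad and linear speed of cap below 0.02 m/s); the robot touches nothing.
It fails at once if the cap is forced: more than 30 N between cap and tank (contact force between cap and tank above 30 N).
It fails at once if the cap is dropped or slammed down: faster than 0.5 m/s within 60 mm of the bench (linear speed of cap above 0.5 m/s and height (world z) of cap below 0.06 m).
It fails at once if the tin is shoved (more than 30 mm) (distance of tin from where it was at the start of the episode above 0.03 m).
It fails at once if the mallet is shoved (more than 30 mm) (distance of mallet from where it was at the start of the episode above 0.03 m).
It fails at once if the carton is shoved (more than 30 mm) (distance of carton from where it was at the start of the episode above 0.03 m).
It also fails if it takes over 72 s, if anything falls off the work surface, if the arm or the gripper's body presses on something with over 40 N, if the wrist force passes 120 N, or if a joint passes its speed limit or range.

ROBOT

A 6-joint arm with a two-finger parallel gripper is mounted at the origin on the work surface. World frame = base frame: x ahead of the robot, y to its left, z up, the work surface at z = 0. Lengths are in m, angles in rad, forces in N, time in s.
With the tool pointing down it reaches from about 0.3 to 0.775 m from the base axis. Payload 14.6 kg.
Tool frame: the origin (TCP) lies where the fingers leave the gripper's body, on its centre line; the fingertips stand 97 mm ahead of it and the grasp point (between the pads) lies 78 mm ahead of it (ctrl.finger_overhang is the distance from the TCP to the fingertips, in m); z points along the fingers, y is the direction in which the jaws open and shut (so a half turn about z gives the same grasp; the last joint's range is limited). The gripper opens to 94 mm and grips with 3 to 60 N. Pads are 16 mm wide; open, the fingers measure 119 mm over their backs; the gripper's body (75 mm by 177 mm) begins 78 mm behind the grasp point.
Start: joints at [1.274, 0.3, 1.521, -0, 1.321, -0.067], TCP at [0.125, 0.536, 0.303] pointing down, gripper open.
Joint ranges: [-3.03, 3.03], [-0.79, 2.21], [0.23, 2.52], [-1.04, 4.18], [0, 3.07], [-2.55, 2.55]. Speed limits (rad/s): [2.22, 2.22, 2.57, 3.14, 3.14, 3.14].

INTERFACE

Orientations are given as [roll, pitch, yaw] about the fixed x, y, z axes, in that order (R = Rz(yaw) Ry(pitch) Rx(roll)).
In Python, from station import ctrl, imaging, hand_in gives the robot as it stands.
- The arm moves only by the shell command python3 -m pendant 'ROWS' [FORCE]. ROWS is JSON, a list of rows, each a list of 7 numbers: the shift along the tool's x, y, z normalised to -1 to 1, where 1 is 120 mm, then the turn, a rotation vector about the tool's x, y, z normalised to -1 to 1, where 1 is 30 degrees, then the closure, from -1 (fully open) to 1 (shut). A call has 1 to 10 rows; each row shifts and turns the commanded pose from where the row before left it, along the tool's axes as they then stand; what a row does not reach is not made up. A row lasts 1/12 s, in which the tool goes at most 41.7 mm and 7.16 degrees, less where a joint would pass 70% of its speed; a pose out of reach is approached as far as the arm can. A call with a number of a shift or a turn outside -1 to 1 is refused whole. A call with a gripper value outside its range is refused whole. The fingers move at their own pace and stop on an object; FORCE is the grip in N (left out, the last holds). Time passes only in rows, so rows that do not move let the fingers close. It gives the time, the measured TCP pose, the force and the opening at its end, in the units of the state.
- ctrl.get_obs(): the state, without advancing time (a new reading comes with each control period).
- imaging.camera(name): name is "scene" or "top" or "wrist"; returns a dict with "image" (384x512x3 uint8, red, green, blue), "mtx" (3x3 intrinsics, pixels), "rvec" (rotation vector, rad) and "tvec" (3), from world to camera coordinates, as OpenCV has them. Camera axes: x right, y down, z forward; pixel columns grow to the right and rows downward; lengths in m; the calibration is good to about 2 mm. The wrist camera is an equidistant fisheye: a pixel r from the principal point sees the ray r / f radians off the axis. A picture is of the moment at which its call begins. There is no depth.
- hand_in(): hands the job in, once; it reports no verdict.
The state is a dict: "time_s": time; "qpos": joint angles; "joint_vel": joint speeds; "tau": joint torques, N m; "ee_pos": TCP position; "eef_rot": TCP orientation; "force": force on the tool from outside, world axes, zero at the start; "moment": the same for the moment, N m; "grip_width": finger opening in m.
Only numpy, scipy, OpenCV 4.12 (cv2) and the standard library are available. Lean on these libraries where they do the work, as an engineer would, in place of code of your own. Each camera call takes 0.05 s, during which the arm holds its last target.

## Working session

There is one attempt and no reset: what is moved stays moved. The work goes in short steps, Python scripts to look and compute and a shell command to move; the robot and the scene stay as the last step left them, time stands still between calls to the robot, and variables do not carry over. Pictures are saved under pics/ and viewed, and the job is handed in when it is done.

```bash
ls; mkdir -p pics; python3 - <<'E'
from station import ctrl, imaging
import cv2
print(ctrl.get_obs())
for n in ("scene","top","wrist"):
    c=imaging.camera(n); cv2.imwrite(f"pics/{n}0.png",c["image"][:,:,::-1]); print(n,c["mtx"].tolist(),c["rvec"],c["tvec"])
E
```

```text
pics
{'time_s': 0.0, 'qpos': array([ 1.27438621e+00,  3.00467936e-01,  1.52159351e+00, -1.16363179e-05,
        1.32071588e+00, -6.65647123e-02]), 'joint_vel': array([ 0.00047072,  0.00123751,  0.00028389,  0.00047339,  0.0001748 ,
       -0.00101028]), 'tau': array([ 5.61427732e-04, -5.31784201e+01, -3.52737808e+01,  7.08972942e-02,
        2.43730098e-02, -7.03275646e-05]), 'ee_pos': array([0.1252445 , 0.53538788, 0.30208275]), 'eef_rot': array([-3.14040986e+00, -6.75529285e-05,  2.91175009e+00]), 'force': array([ 0.79314571,  0.11326196, -0.2336722 ]), 'moment': array([ 0.03306905,  0.01089489, -0.01713856]), 'grip_width': 0.0938135162290224}
scene [[375.8977398249506, 0.0, 255.49166734004928], [0.0, 375.8977398249506, 183.91043976493867], [0.0, 0.0, 1.0]] [ 1.9395944   0.87782446 -0.5100792 ] [-0.36284119 -0.12172734  1.44436664]
top [[485.8628069585042, 0.0, 261.2189187525909], [0.0, 485.8628069585042, 196.21420888112007], [0.0, 0.0, 1.0]] [ 2.2282975  -2.16274434  0.09127016] [-0.06980865  0.59518593  1.12586842]
wrist [[297.3186396354542, 0.0, 256.17120026470974], [0.0, 297.3186396354542, 185.37344211045234], [0.0, 0.0, 1.0]] [-2.2943945  -1.81983668 -0.23532706] [-0.5487167  -0.02686453  0.39084257]
```

View pics/scene0.png

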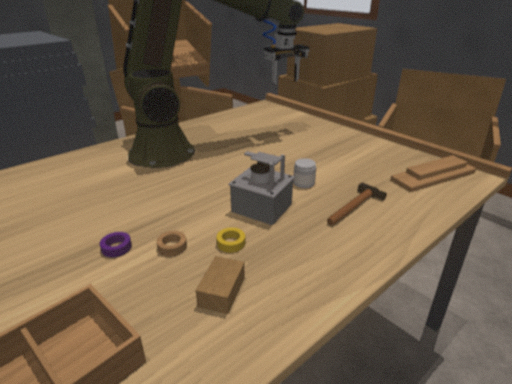

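View pics/top0.png

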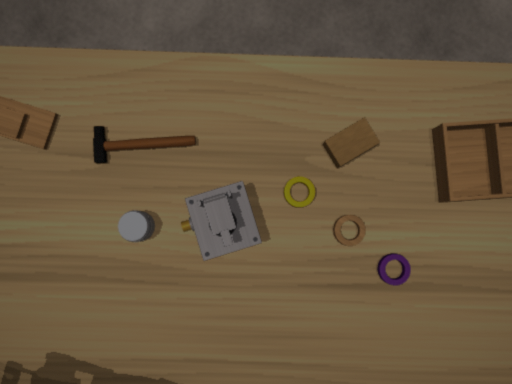

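View pics/wrist0.png

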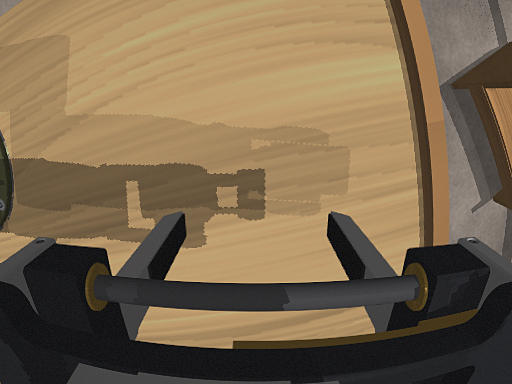

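The scene shows the tank at top px (222,221) and the white tin at (136,226). The mallet is at (145,144) and the carton at (351,142). Stand look-alikes in the top view are yellow (300,192), wooden (350,230) and purple (394,269), so I choose the wooden one at (350,230). Next is a close crop of the stand and the tank.

```bash
python3 - <<'E'
import cv2,numpy as np
t=cv2.imread("pics/top0.png"); s=cv2.imread("pics/scene0.png")
a=cv2.resize(t[170:275,170:270],None,fx=5,fy=5,interpolation=cv2.INTER_CUBIC)
b=cv2.resize(t[205:255,325:375],(250,250),interpolation=cv2.INTER_CUBIC)
c=cv2.resize(s[145:225,222:302],(300,300),interpolation=cv2.INTER_CUBIC)
o=np.zeros((560,800,3),np.uint8); o[:525,:500]=a; o[:250,500:750]=b; o[255:555,500:800]=c
cv2.imwrite("pics/crop0.png",o)
E
```

```text
(no output)
```

View pics/crop0.png

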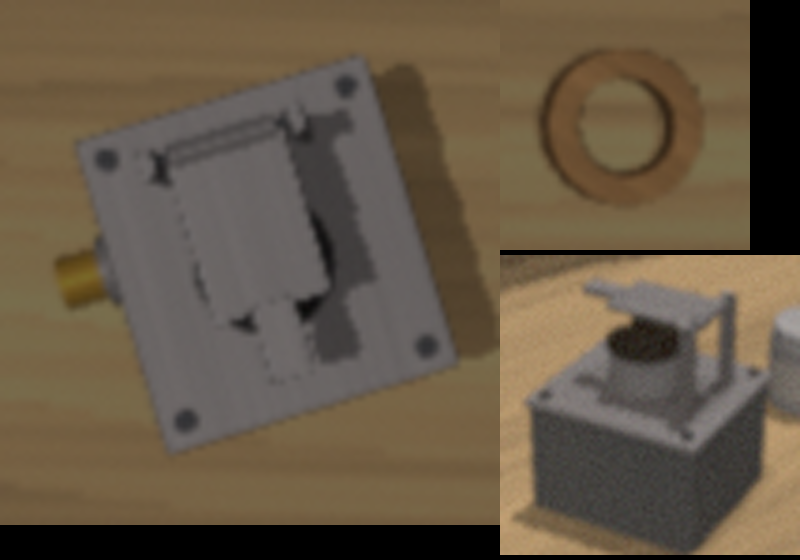

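The left crop shows the lid corners at crop px (78,143), (365,57), (458,360) and (172,452), with the hinge at the top edge and the tongue at (285,355). The ring crop confirms wood. Now I'll triangulate.

```bash
cat > h.py <<'E'
import numpy as np, cv2
from station import ctrl, imaging
def cam(n):
    c=imaging.camera(n); c["R"]=cv2.Rodrigues(np.array(c["rvec"],float))[0]; c["t"]=np.array(c["tvec"],float).ravel(); c["C"]=-c["R"].T@c["t"]; return c
def ray(c,uv,fish=False):
    K=c["mtx"]; x=(uv[0]-K[0][2])/K[0][0]; y=(uv[1]-K[1][2])/K[1][1]
    if fish:
        r=np.hypot(x,y); d=np.array([np.sin(r)*x/r,np.sin(r)*y/r,np.cos(r)])
    else: d=np.array([x,y,1.])
    d=c["R"].T@d; return d/np.linalg.norm(d)
def onz(c,uv,z,fish=False):
    d=ray(c,uv,fish); return c["C"]+d*(z-c["C"][2])/d[2]
def tri(cs):
    A=np.zeros((3,3));b=np.zeros(3)
    for c,uv,f in cs:
        d=ray(c,uv,f);P=np.eye(3)-np.outer(d,d);A+=P;b+=P@c["C"]
    p=np.linalg.solve(A,b); e=[np.linalg.norm((np.eye(3)-np.outer(ray(c,uv,f),ray(c,uv,f)))@(p-c["C"])) for c,uv,f in cs]
    return p,max(e)
def proj(c,p,fish=False):
    q=c["R"]@np.asarray(p)+c["t"]; K=c["mtx"]
    if fish:
        r=np.hypot(q[0],q[1]); th=np.arctan2(r,q[2]); x,y=q[0]/r*th,q[1]/r*th
    else: x,y=q[0]/q[2],q[1]/q[2]
    return np.array([K[0][0]*x+K[0][2],K[1][1]*y+K[1][2]])
E
python3 - <<'E'
from h import *
T=cam("top");S=cam("scene");print(T["C"],S["C"])
tc=[np.array(p)/5+170-.4 for p in [(78,143),(365,57),(458,360),(172,452)]]
for z in (.08,.0875,.095):
    P=[onz(T,u,z)[:2] for u in tc]; print(z,[np.round(p,4).tolist() for p in P],[round(float(np.linalg.norm(P[i]-P[(i+1)%4])),4) for i in range(4)],np.mean(P,0))
for i,u in enumerate(tc):
    for z in (.08,.095): print(i,z,proj(S,onz(T,u,z)).round(1))
hsv=cv2.cvtColor(T["image"],cv2.COLOR_RGB2HSV)
for p in [(350,216),(136,226),(145,144)]: print(p,hsv[p[1],p[0]],T["image"][p[1],p[0]])
g=T["image"][205:255,325:375]
print(hsv[230,330:370].tolist())
s=cv2.cvtColor(S["image"],cv2.COLOR_RGB2BGR)
cv2.imwrite("pics/sc1.png",cv2.resize(s[145:225,222:302],(640,640),interpolation=cv2.INTER_CUBIC))
E
```

```text
[ 0.52081645 -0.03388385  1.16374454] [ 1.22766335 -0.59661512  0.60791394]
0.08 [[0.5834, 0.1182], [0.6259, -0.0084], [0.492, -0.054], [0.4478, 0.0713]] [0.1335, 0.1414, 0.1329, 0.1435] [0.53728586 0.03178766]
0.0875 [[0.583, 0.1171], [0.6252, -0.0086], [0.4922, -0.0538], [0.4483, 0.0706]] [0.1326, 0.1405, 0.1319, 0.1425] [0.53717189 0.03133319]
0.095 [[0.5826, 0.1161], [0.6244, -0.0087], [0.4924, -0.0537], [0.4488, 0.0699]] [0.1317, 0.1395, 0.131, 0.1415] [0.53705791 0.03087871]
0 0.08 [293.8 179.4]
0 0.095 [293.3 175. ]
1 0.08 [272.2 200.5]
1 0.095 [271.9 195.5]
2 0.08 [227.5 187.1]
2 0.095 [227.4 182.5]
3 0.08 [251.1 168.2]
3 0.095 [250.9 164.1]
(350, 216) [ 15 134 105] [105  78  50]
(136, 226) [120   4 121] [119 119 121]
(145, 144) [ 12 174  85] [85 51 27]
[[19, 101, 119], [19, 106, 116], [17, 115, 100], [16, 133, 71], [15, 142, 77], [15, 136, 107], [15, 136, 111], [15, 133, 111], [15, 137, 110], [16, 137, 104], [17, 122, 98], [19, 107, 112], [19, 103, 119], [19, 102, 120], [19, 103, 119], [19, 103, 119], [19, 104, 118], [19, 104, 120], [19, 103, 119], [19, 103, 119], [19, 105, 119], [19, 101, 119], [19, 103, 119], [19, 105, 119], [19, 103, 119], [18, 105, 117], [18, 110, 109], [17, 113, 95], [15, 141, 56], [15, 146, 70], [15, 135, 100], [15, 136, 111], [15, 136, 111], [16, 137, 108], [16, 137, 104], [16, 122, 107], [18, 106, 118], [18, 105, 119], [19, 105, 119], [19, 105, 119]]
```

View pics/sc1.png

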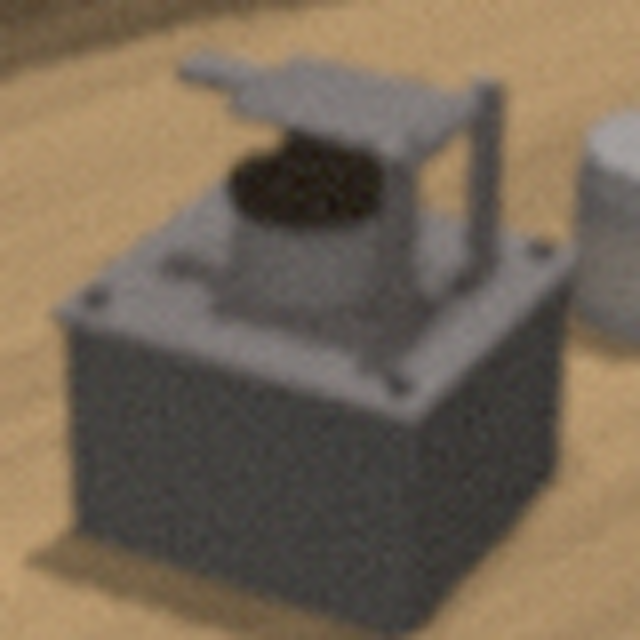

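```bash
python3 - <<'E'
from h import *
T=cam("top");S=cam("scene")
print("tip",tri([(T,(227.6,245.2),0),(S,(244.4,152.7),0)]))
o=np.array([.5324,.0296,.010]);a=.331
ex=np.array([np.cos(a),np.sin(a),0]);ey=np.array([-np.sin(a),np.cos(a),0]);ez=np.array([0,0,1])
for th in (0,.1,.2,.3):
    p=o+ex*(.052-.101*np.cos(th))+ez*(.15+.101*np.sin(th)); print(th,p.round(4),proj(T,p).round(1),proj(S,p).round(1))
for y in (-.032,.032):
    p=o+ex*.052+ey*y+ez*.155; q=proj(T,p); print("post",((q+.5-170)*5).round(),((proj(S,p)+.5-[222,145])*8).round())
for y in (-.027,.027):
    p=o+ey*y+ez*.104; q=proj(T,p); print("rim",((q+.5-170)*5).round(),((proj(S,p)+.5-[222,145])*8).round())
hsv=cv2.cvtColor(T["image"],cv2.COLOR_RGB2HSV)
m=((hsv[...,0]<=16)&(hsv[...,1]>126)).astype(np.uint8); m[:205]=0;m[255:]=0;m[:,:325]=0;m[:,375:]=0
cs,_=cv2.findContours(m,cv2.RETR_EXTERNAL,cv2.CHAIN_APPROX_NONE); c=max(cs,key=cv2.contourArea); 
print(cv2.fitEllipse(c),cv2.minEnclosingCircle(c)); (u,v),ax,_=cv2.fitEllipse(c)
print("stand",onz(T,(u,v),.026),onz(T,(u,v),.013), "diam",(ax[0]+1)/485.86*1.138)
hh=cv2.cvtColor(S["image"],cv2.COLOR_RGB2HSV); m2=((hh[...,0]<=15)&(hh[...,1]>110)).astype(np.uint8);
print(hh[243,150:195].tolist())
print(onz(S,(172,242),.026))
E
```

```text
tip (array([0.48461363, 0.0159165 , 0.16198878]), np.float64(0.0003680868917950284))
0 [0.4861 0.0137 0.16  ] [228.9 244.6] [244.3 153.7]
0.1 [0.4865 0.0138 0.1701] [228.6 244.5] [244.4 150.5]
0.2 [0.488  0.0143 0.1801] [228.1 244. ] [244.8 147.3]
0.3 [0.4903 0.0151 0.1898] [227.5 242.9] [245.5 144.3]
post [299. 118.] [395. 161.]
post [150. 164.] [481.  88.]
rim [329. 244.] [265. 254.]
rim [209. 282.] [340. 192.]
((348.8269348144531, 229.69137573242188), (30.139392852783203, 31.076505661010742), 96.36712646484375) ((348.96875, 229.5), 16.03914451599121)
stand [ 0.52426564 -0.25951571  0.026     ] [ 0.52430505 -0.26209381  0.013     ] diam 0.07293588495959183
[[18, 103, 186], [18, 100, 191], [17, 103, 184], [16, 102, 188], [17, 101, 186], [17, 107, 181], [16, 109, 161], [15, 124, 150], [15, 123, 156], [15, 127, 156], [15, 123, 160], [16, 120, 155], [15, 123, 137], [16, 124, 119], [16, 118, 108], [17, 118, 102], [16, 108, 123], [19, 101, 146], [16, 100, 165], [18, 106, 168], [16, 106, 173], [17, 106, 169], [17, 102, 163], [16, 102, 162], [16, 104, 162], [16, 107, 148], [16, 113, 142], [15, 112, 146], [15, 117, 148], [16, 117, 155], [14, 123, 155], [15, 121, 147], [16, 119, 135], [14, 119, 118], [14, 118, 95], [17, 121, 84], [18, 106, 111], [17, 107, 158], [17, 98, 182], [17, 103, 181], [18, 102, 187], [18, 106, 185], [17, 100, 183], [17, 106, 181], [17, 100, 178]]
[ 0.54060742 -0.2659706   0.026     ]
```

```bash
cat >> h.py <<'E'
from scipy.spatial.transform import Rotation as Ro
def plan(pos,yaw,q=None):
    """tool-frame shift in units (120 mm) and turn in units (30 deg) from measured pose to pos/yaw pointing down"""
    o=ctrl.get_obs(); R=Ro.from_euler("xyz",o["eef_rot"]); d=R.inv().apply(np.array(pos)-o["ee_pos"])
    rv=(R.inv()*Ro.from_euler("xyz",[np.pi,0,yaw])).as_rotvec()
    d2=Ro.from_euler("xyz",[np.pi,0,yaw]).inv().apply(np.array(pos)-o["ee_pos"])
    print("shift now-axes",(d/.12).round(3),"shift after-turn axes",(d2/.12).round(3),"turn",(np.degrees(rv)/30).round(3), "rows>=",np.linalg.norm(d)/.0417, np.degrees(np.linalg.norm(rv))/7.16)
E
python3 - <<'E'
from h import *
plan([.4965,.0173,.33],.331-np.pi)
S=cam("scene")
for z,xy in((.026,(.5243,-.2595)),(.0,(.5243,-.2595))):
  print([proj(S,[xy[0]+.037*np.cos(t),xy[1]+.037*np.sin(t),z]).round(1).tolist() for t in np.arange(4)*np.pi/2])
s=cv2.cvtColor(S["image"],cv2.COLOR_RGB2BGR)
cv2.imwrite("pics/st1.png",cv2.resize(s[220:265,150:195],(450,450),interpolation=cv2.INTER_CUBIC))
E
```

```text
shift now-axes [-3.996 -3.5   -0.228] shift after-turn axes [-1.522 -5.089 -0.229] turn [-0.    -0.    -1.071] rows>= 15.300844337489144 4.487381193593987
[[178.7, 244.9], [183.6, 231.9], [163.5, 231.1], [157.6, 244.0]]
[[179.8, 253.2], [184.6, 240.0], [164.7, 239.2], [158.9, 252.3]]
```

View pics/st1.png

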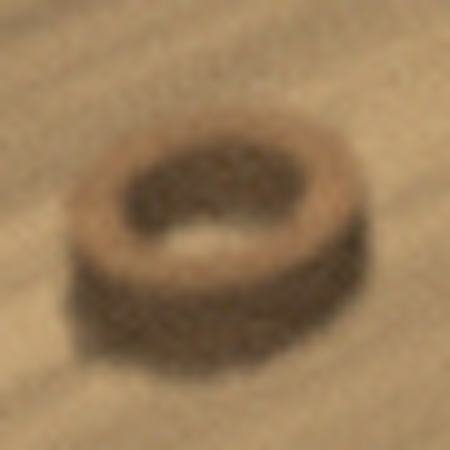

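The stand's top face centre is at scene (171.3,239.2) and the top-view estimate projects to (171,238), so the views agree to within about 3 mm. Now I'll move above the tongue.

```bash
python3 -m pendant '[[-0.25,-0.219,-0.014,0,0,0,-0.05],[-0.25,-0.219,-0.014,0,0,0,-0.05],[-0.25,-0.219,-0.014,0,0,0,-0.05],[-0.25,-0.219,-0.014,0,0,0,-0.05],[-0.25,-0.219,-0.014,0,0,0,-0.05],[-0.25,-0.219,-0.014,0,0,0,-0.05],[-0.25,-0.219,-0.014,0,0,0,-0.05],[-0.25,-0.219,-0.014,0,0,0,-0.05]]' 15
python3 -m pendant '[[-0.25,-0.219,-0.014,0,0,0,-0.05],[-0.25,-0.219,-0.014,0,0,0,-0.05],[-0.25,-0.219,-0.014,0,0,0,-0.05],[-0.25,-0.219,-0.014,0,0,0,-0.05],[-0.25,-0.219,-0.014,0,0,0,-0.05],[-0.25,-0.219,-0.014,0,0,0,-0.05],[-0.25,-0.219,-0.014,0,0,0,-0.05],[-0.25,-0.219,-0.014,0,0,0,-0.05]]'
python3 -m pendant '[[0,0,0,0,0,-0.215,-0.05],[0,0,0,0,0,-0.215,-0.05],[0,0,0,0,0,-0.215,-0.05],[0,0,0,0,0,-0.215,-0.05],[0,0,0,0,0,-0.215,-0.05],[0,0,0,0,0,0,-0.05],[0,0,0,0,0,0,-0.05]]'
python3 - <<'E'
from h import *
plan([.4965,.0173,.33],.331-np.pi)
w=cam("wrist"); cv2.imwrite("pics/w1.png",w["image"][:,:,::-1])
o=np.array([.5324,.0296,.010]);a=.331
ex=np.array([np.cos(a),np.sin(a),0]);ey=np.array([-np.sin(a),np.cos(a),0]);ez=np.array([0,0,1])
for n,p in dict(tip=o-.049*ex+.15*ez,tonL=o-.049*ex+.15*ez+.009*ey,c0=o+.077*ex+.065*ey+.08*ez,c2=o-.067*ex-.065*ey+.08*ez,c1=o+.077*ex-.065*ey+.08*ez,c3=o-.067*ex+.065*ey+.08*ez).items(): print(n,proj(w,p,1).round(1))
E
```

```text
time_s: 1.07
ee_pos: [0.3117, 0.2744, 0.3164]
eef_rot: [3.141, 0.0, 2.912]
force: [1.7, -0.4, -0.1]
grip_width: 0.0497
time_s: 1.73
ee_pos: [0.4977, 0.0148, 0.3298]
eef_rot: [3.141, 0.0, 2.912]
force: [0.7, 1.5, -0.4]
grip_width: 0.0494
time_s: 2.32
ee_pos: [0.4969, 0.0168, 0.3295]
eef_rot: [-3.142, 0.0, -2.812]
force: [-0.2, -0.5, 0.0]
grip_width: 0.0494
shift now-axes [ 0.002  0.005 -0.004] shift after-turn axes [ 0.002  0.005 -0.004] turn [-0.     0.    -0.003] rows>= 0.018632680046189423 0.011388086012753504
tip [257.7 181.7]
tonL [268.  181.7]
c0 [309.4 265.8]
c2 [198.4 150.6]
c1 [205.5 266. ]
c3 [316.3 150.4]
```

View pics/w1.png

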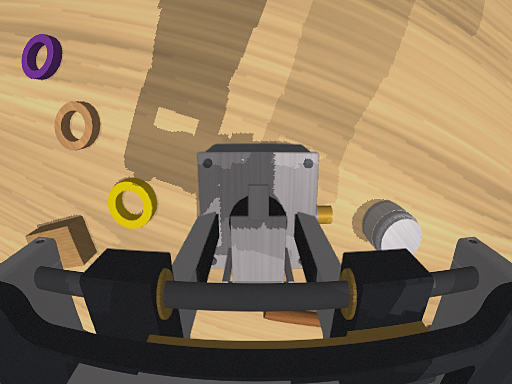

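```bash
python3 - <<'E'
from h import *
w=cam("wrist"); im=w["image"][:,:,::-1]; print(w["C"])
cv2.imwrite("pics/w1c.png",cv2.resize(im[135:285,180:340],(800,750)[0:2],interpolation=cv2.INTER_CUBIC)[:600])
E
```

```text
[ 0.42658145 -0.00787435  0.41126523]
```

View pics/w1c.png

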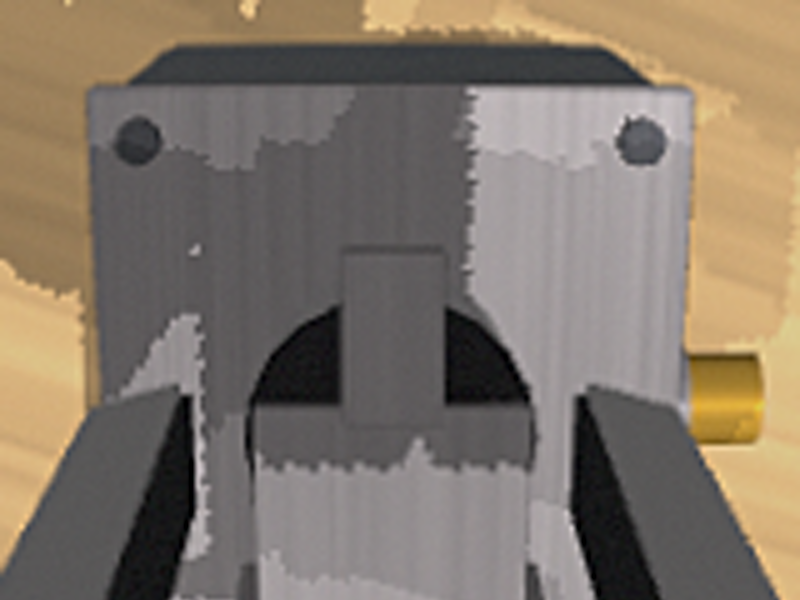

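```bash
python3 - <<'E'
from h import *
plan([.4981,.0179,.253],.331-np.pi)
E
```

```text
shift now-axes [-0.013  0.005  0.638] shift after-turn axes [-0.013  0.005  0.638] turn [ 0.     0.    -0.003] rows>= 1.8357915774089582 0.012046936877312633
```

```bash
python3 -m pendant '[[-0.003,0.002,0.16,0,0,0,-0.05],[-0.003,0.001,0.16,0,0,0,-0.05],[-0.003,0.001,0.16,0,0,0,-0.05],[-0.003,0.001,0.158,0,0,0,-0.05],[0,0,0,0,0,0,-0.05],[0,0,0,0,0,0,-0.05]]'
python3 - <<'E'
from h import *
for n in ("scene","wrist"):
    c=cam(n)["image"][:,:,::-1]; cv2.imwrite(f"pics/{n}2.png",c if n=="wrist" else cv2.resize(c[110:225,200:320],None,fx=5,fy=5,interpolation=cv2.INTER_CUBIC))
E
```

```text
time_s: 2.92
ee_pos: [0.498, 0.0178, 0.2529]
eef_rot: [3.141, -0.001, -2.81]
force: [-0.3, -0.4, 0.3]
grip_width: 0.0493
```

View pics/scene2.png

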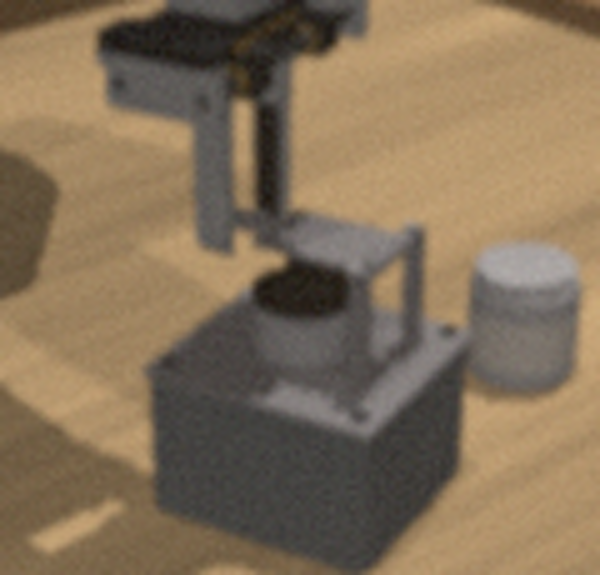

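View pics/wrist2.png

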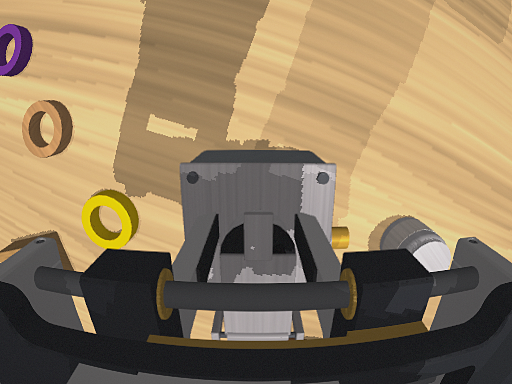

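The fingers straddle the tongue: it sits at wrist cols 245–271, with the fingers at about 215 and 303. Closing.

```bash
python3 -m pendant '[[0,0,0,0,0,0,1],[0,0,0,0,0,0,1],[0,0,0,0,0,0,1],[0,0,0,0,0,0,1],[0,0,0,0,0,0,1],[0,0,0,0,0,0,1]]' 12
python3 - <<'E'
import numpy as np
# arc with tool yaw = tank yaw+pi: tool x=-tank x; tool z down. r=.090
r=.090
th=np.linspace(0,2.1,22)
x=-r*np.cos(th);z=r*np.sin(th)
for i in range(21): print(round(th[i+1],2),round(-(x[i+1]-x[i])/.12,3),round(-(z[i+1]-z[i])/.12,3))
E
```

```text
time_s: 3.52
ee_pos: [0.4978, 0.0184, 0.2531]
eef_rot: [3.14, -0.0, -2.809]
force: [-1.7, 4.9, 2.8]
grip_width: 0.0179
0.1 -0.004 -0.075
0.2 -0.011 -0.074
0.3 -0.019 -0.073
0.4 -0.026 -0.07
0.5 -0.033 -0.068
0.6 -0.039 -0.064
0.7 -0.045 -0.06
0.8 -0.051 -0.055
0.9 -0.056 -0.049
1.0 -0.061 -0.044
1.1 -0.065 -0.037
1.2 -0.068 -0.031
1.3 -0.071 -0.024
1.4 -0.073 -0.016
1.5 -0.074 -0.009
1.6 -0.075 -0.002
1.7 -0.075 0.006
1.8 -0.074 0.013
1.9 -0.072 0.021
2.0 -0.07 0.028
2.1 -0.067 0.035
```

Grip width is 17.9 mm, which matches the 18 mm tongue. Now swinging it up along the arc.

```bash
python3 -m pendant '[[-0.004,0,-0.075,0,0,0,1],[-0.011,0,-0.074,0,0,0,1],[-0.019,0,-0.073,0,0,0,1],[-0.026,0,-0.07,0,0,0,1],[-0.033,0,-0.068,0,0,0,1],[-0.039,0,-0.064,0,0,0,1],[-0.045,0,-0.06,0,0,0,1]]'
python3 - <<'E'
from h import *
c=cam("scene")["image"][:,:,::-1]; cv2.imwrite("pics/s3.png",cv2.resize(c[90:225,200:320],None,fx=4,fy=4,interpolation=cv2.INTER_CUBIC))
E
```

```text
time_s: 4.1
ee_pos: [0.5179, 0.0254, 0.3112]
eef_rot: [3.14, -0.001, -2.808]
force: [-1.0, 5.4, -2.3]
grip_width: 0.0177
```

View pics/s3.png

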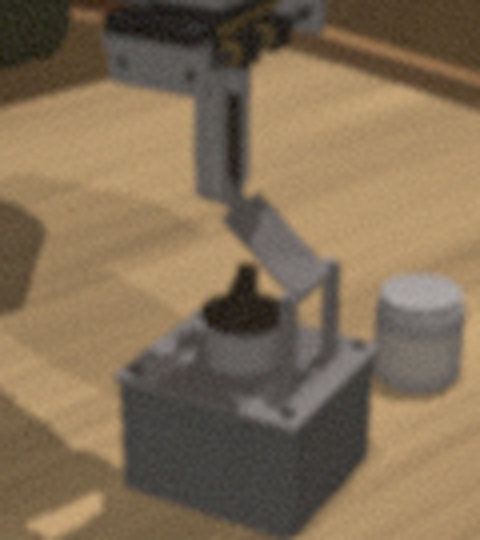

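The tab is up at about 0.7 rad in the grip at (240,205), with the cap's wing visible at (245,280). Continuing the arc.

```bash
python3 -m pendant '[[-0.051,0,-0.055,0,0,0,1],[-0.056,0,-0.049,0,0,0,1],[-0.061,0,-0.044,0,0,0,1],[-0.065,0,-0.037,0,0,0,1],[-0.068,0,-0.031,0,0,0,1],[-0.071,0,-0.024,0,0,0,1],[-0.073,0,-0.016,0,0,0,1]]'
python3 -m pendant '[[-0.074,0,-0.009,0,0,0,1],[-0.075,0,-0.002,0,0,0,1],[-0.075,0,0.006,0,0,0,1],[-0.074,0,0.013,0,0,0,1],[-0.072,0,0.021,0,0,0,1],[-0.07,0,0.028,0,0,0,1],[-0.067,0,0.035,0,0,0,1],[0,0,0,0,0,0,1]]'
python3 - <<'E'
from h import *
c=cam("scene")["image"][:,:,::-1]; cv2.imwrite("pics/s4.png",cv2.resize(c[90:225,200:320],None,fx=4,fy=4,interpolation=cv2.INTER_CUBIC))
E
```

```text
time_s: 4.73
ee_pos: [0.5687, 0.0427, 0.3421]
eef_rot: [3.141, -0.0, -2.808]
force: [-3.1, 2.5, 0.7]
grip_width: 0.0179
time_s: 5.4
ee_pos: [0.6273, 0.0629, 0.3311]
eef_rot: [-3.142, 0.003, -2.808]
force: [2.3, 2.7, 4.6]
grip_width: 0.0176
```

View pics/s4.png

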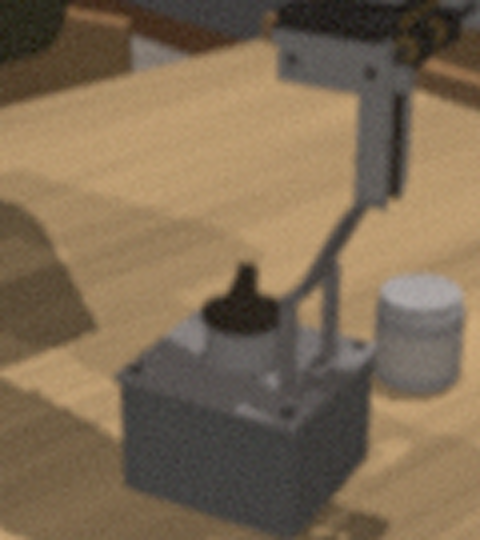

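The tab is past upright and still held, at (365,205). I'll release it and retreat upward.

```bash
python3 -m pendant '[[0,0,0,0,0,0,-0.05],[0,0,0,0,0,0,-0.05],[0,0,0,0,0,0,-0.05],[0,0,0,0,0,0,-0.05],[0,0,-0.1,0,0,0,-0.05],[0,0,-0.2,0,0,0,-0.05],[0,0,0,0,0,0,-0.05],[0,0,0,0,0,0,-0.05]]' 15
python3 - <<'E'
from h import *
c=cam("scene")["image"][:,:,::-1]; cv2.imwrite("pics/s5.png",cv2.resize(c[90:225,200:320],None,fx=4,fy=4,interpolation=cv2.INTER_CUBIC))
T=cam("top");c=T["image"][:,:,::-1]; cv2.imwrite("pics/t5.png",cv2.resize(c[160:280,160:280],None,fx=5,fy=5,interpolation=cv2.INTER_CUBIC))
o=np.array([.534,.0302,.0125]);a=.331
ex=np.array([np.cos(a),np.sin(a),0])
plan(o-.0*ex+[0,0,.32],a-1.22+np.pi)
E
```

```text
time_s: 6.12
ee_pos: [0.6262, 0.0621, 0.3686]
eef_rot: [-3.141, 0.003, -2.809]
force: [-0.6, 0.2, -1.1]
grip_width: 0.0495
shift now-axes [ 0.811 -0.001  0.283] shift after-turn axes [ 0.277 -0.762  0.283] turn [-0.000e+00 -1.000e-03  2.334e+00] rows>= 2.4718158076074492 9.778868261144423
```

View pics/s5.png

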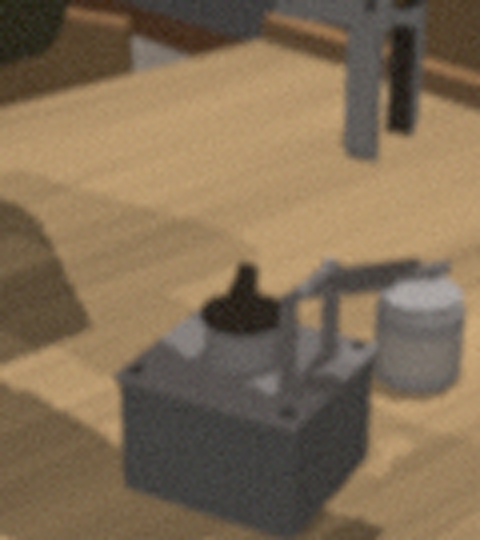

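View pics/t5.png

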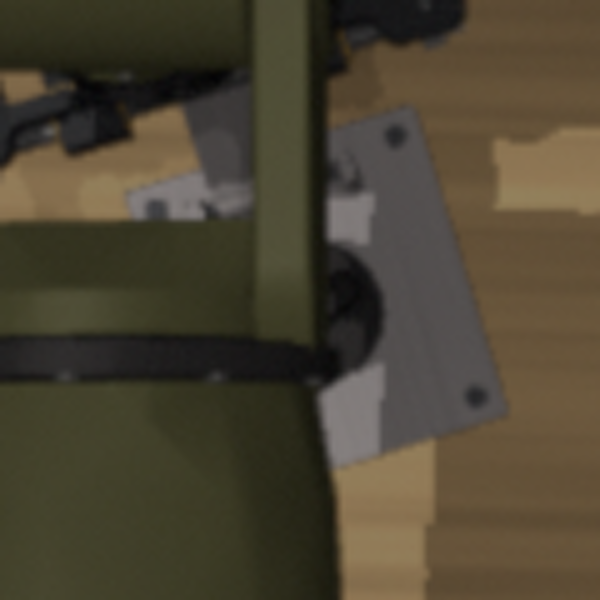

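The tab lies back at about 2.8 rad, with its tongue at scene crop (435,265). Moving over the cap and turning to the wing.

```bash
python3 -m pendant '[[0.203,0,0,0,0,0,-0.05],[0.203,0,0,0,0,0,-0.05],[0.203,0,0,0,0,0,-0.05],[0.203,0,0,0,0,0,-0.05],[0,0,0,0,0,0,-0.05]]'
python3 -m pendant '[[0,0,0,0,0,0.2334,0.2],[0,0,0,0,0,0.2334,0.2],[0,0,0,0,0,0.2334,0.2],[0,0,0,0,0,0.2334,0.2],[0,0,0,0,0,0.2334,0.2],[0,0,0,0,0,0.2334,0.2],[0,0,0,0,0,0.2334,0.2],[0,0,0,0,0,0.2334,0.2],[0,0,0,0,0,0.2334,0.2],[0,0,0,0,0,0.2334,0.2]]'
python3 -m pendant '[[0,0,0,0,0,0,0.2],[0,0,0,0,0,0,0.2]]'
python3 - <<'E'
from h import *
w=cam("wrist"); cv2.imwrite("pics/w6.png",w["image"][:,:,::-1]); im=w["image"][:,:,::-1]
cv2.imwrite("pics/w6c.png",cv2.resize(im[150:290,180:340],(800,700),interpolation=cv2.INTER_CUBIC)[:600])
o=np.array([.534,.0302,.0125]);a=.331
ex=np.array([np.cos(a),np.sin(a),0]);ez=np.array([0,0,1]);b=a-1.22;wx=np.array([np.cos(b),np.sin(b),0]);wy=np.array([-np.sin(b),np.cos(b),0])
cr=lambda p:((proj(w,p,1)+.5-[180,150])*5).round().tolist()
for s in(1,-1):
  for t in (1,-1): print("wing top corner",s,t,cr(o+wx*.022*s+wy*.007*t+ez*.144))
for t in range(4):
  print("flange",cr(o+ez*.118+.03*(wx*np.cos(t*np.pi/2)+wy*np.sin(t*np.pi/2))),"rim",cr(o+ez*.104+.027*(wx*np.cos(t*np.pi/2)+wy*np.sin(t*np.pi/2))))
E
```

```text
time_s: 6.63
ee_pos: [0.5314, 0.0294, 0.3666]
eef_rot: [3.141, -0.001, -2.809]
force: [0.9, 0.7, 0.6]
grip_width: 0.0492
time_s: 7.47
ee_pos: [0.5342, 0.0304, 0.366]
eef_rot: [-3.141, -0.001, 2.247]
force: [-0.3, -0.1, 0.0]
grip_width: 0.0374
time_s: 7.63
ee_pos: [0.5341, 0.0303, 0.3663]
eef_rot: [-3.141, -0.0, 2.256]
force: [0.5, -0.2, 0.2]
grip_width: 0.0376
wing top corner 1 1 [419.0, 266.0]
wing top corner 1 -1 [351.0, 266.0]
wing top corner -1 1 [421.0, 56.0]
wing top corner -1 -1 [351.0, 56.0]
flange [385.0, 264.0] rim [385.0, 233.0]
flange [522.0, 134.0] rim [504.0, 120.0]
flange [386.0, -2.0] rim [386.0, 3.0]
flange [249.0, 133.0] rim [268.0, 120.0]
```

View pics/w6.png

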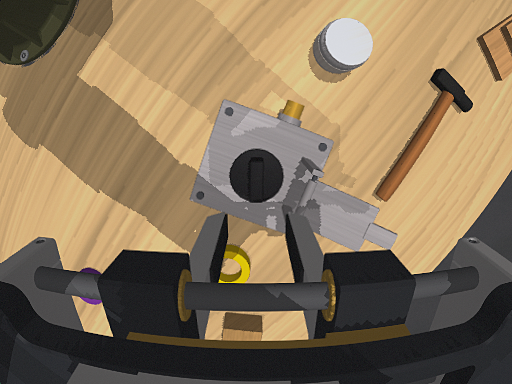

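View pics/w6c.png

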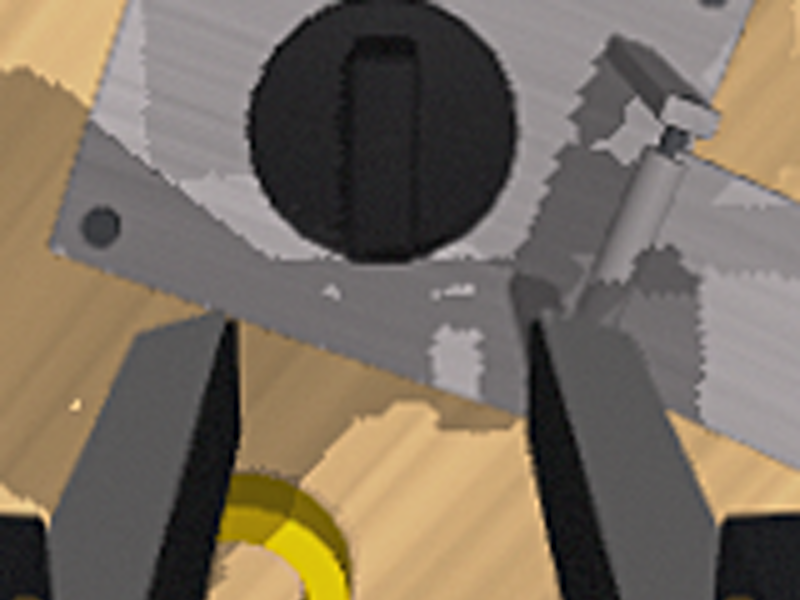

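The wing is vertical in the wrist view at crop cols 350–418, against a prediction of 351–419. The flange spans 248–517, so alignment is within about 1 mm. Descending with the tips staying just above the flange.

```bash
python3 -m pendant '[[0,0,0.18,0,0,0,0.2],[0,0,0.18,0,0,0,0.2],[0,0,0.18,0,0,0,0.2],[0,0,0.18,0,0,0,0.2],[0,0,0.18,0,0,0,0.2],[0,0,0.13,0,0,0,0.2],[0,0,0.07,0,0,0,0.2],[0,0,0.035,0,0,0,0.2],[0,0,0,0,0,0,0.2],[0,0,0,0,0,0,0.2]]'
python3 - <<'E'
from h import *
w=cam("wrist"); cv2.imwrite("pics/w7.png",w["image"][:,:,::-1])
S=cam("scene");c=S["image"][:,:,::-1]; cv2.imwrite("pics/s7.png",cv2.resize(c[110:225,200:320],None,fx=5,fy=5,interpolation=cv2.INTER_CUBIC))
E
```

```text
time_s: 8.52
ee_pos: [0.5343, 0.0303, 0.2313]
eef_rot: [3.141, 0.001, 2.253]
force: [-0.2, 0.2, 0.0]
grip_width: 0.0381
```

View pics/w7.png

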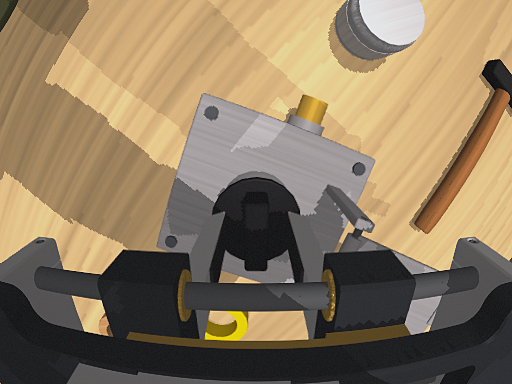

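View pics/s7.png

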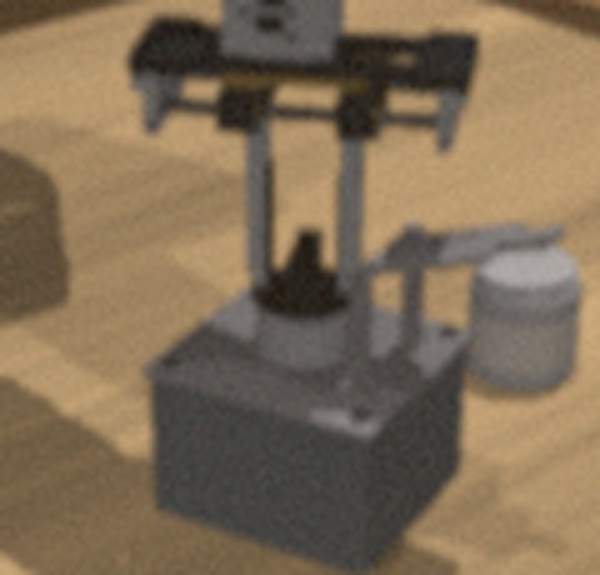

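The wing is centred between the fingers at wrist cols 245–268, with the tips just above the flange. Gripping lightly, then firmer.

```bash
python3 -m pendant '[[0,0,0,0,0,0,1],[0,0,0,0,0,0,1],[0,0,0,0,0,0,1],[0,0,0,0,0,0,1],[0,0,0,0,0,0,1]]' 5
python3 -m pendant '[[0,0,0,0,0,0,1],[0,0,0,0,0,0,1],[0,0,0,0,0,0,1]]' 25
python3 -c "
from station import ctrl;o=ctrl.get_obs();print(o['force'],o['moment'])"
```

```text
time_s: 9.03
ee_pos: [0.534, 0.0302, 0.2307]
eef_rot: [3.141, 0.0, 2.253]
force: [0.5, 0.1, 1.2]
grip_width: 0.0139
time_s: 9.28
ee_pos: [0.534, 0.0303, 0.2307]
eef_rot: [3.141, 0.0, 2.253]
force: [-1.3, 0.1, 2.1]
grip_width: 0.014
[-1.27630508  0.0558692   2.07965337] [-0.02717559  0.11708108  0.00193183]
```

```bash
for i in 1 2 3; do echo; done; python3 -m pendant '[[0,0,0.008,0,0,0,1],[0,0,0.008,0,0,0,1],[0,0,0,0,0,0,1]]'
python3 -m pendant '[[0,0,0.008,0,0,0,1],[0,0,0.008,0,0,0,1],[0,0,0,0,0,0,1]]'
```

```text
time_s: 9.53
ee_pos: [0.5341, 0.0302, 0.2287]
eef_rot: [3.141, 0.0, 2.253]
force: [-1.4, -0.2, 6.1]
grip_width: 0.0136
time_s: 9.78
ee_pos: [0.5341, 0.0303, 0.227]
eef_rot: [3.141, 0.0, 2.253]
force: [-2.1, 0.2, 6.8]
grip_width: 0.0136
```

```bash
python3 -m pendant '[[0,0,0.008,0,0,0,1],[0,0,0.008,0,0,0,1],[0,0,0,0,0,0,1]]'
python3 -m pendant '[[0,0,0.005,0,0,0,1],[0,0,0,0,0,0,1],[0,0,0,0,0,0,1]]'
```

```text
time_s: 10.03
ee_pos: [0.5341, 0.0302, 0.2252]
eef_rot: [3.141, 0.0, 2.253]
force: [-3.3, -1.0, 8.4]
grip_width: 0.0138
time_s: 10.28
ee_pos: [0.5341, 0.0303, 0.2248]
eef_rot: [3.141, 0.0, 2.253]
force: [-3.3, -0.1, 10.2]
grip_width: 0.0136
```

```bash
python3 -m pendant '[[0,0,0.005,0,0,0,1],[0,0,0,0,0,0,1],[0,0,0,0,0,0,1]]'
python3 -m pendant '[[0,0,0,0,0,-0.04,1],[0,0,0,0,0,-0.04,1],[0,0,0,0,0,-0.04,1],[0,0,0,0,0,0,1]]'
python3 -c "
from station import ctrl;o=ctrl.get_obs();print(o['force'],o['moment'])"
```

```text
time_s: 10.53
ee_pos: [0.5341, 0.0302, 0.2242]
eef_rot: [3.141, 0.001, 2.253]
force: [-3.6, -0.6, 10.5]
grip_width: 0.0141
time_s: 10.87
ee_pos: [0.5343, 0.0303, 0.2244]
eef_rot: [3.14, 0.001, 2.317]
force: [-1.9, 0.2, 9.2]
grip_width: 0.0139
[-1.91690505  0.17002995  9.18865982] [ 0.015036    0.46267737 -0.04657667]
```

```bash
python3 -m pendant '[[0,0,0,0,0,-0.05,1],[0,0,0,0,0,-0.05,1],[0,0,0,0,0,-0.05,1],[0,0,0,0,0,-0.05,1],[0,0,0,0,0,0,1]]'
python3 -c "
from station import ctrl;o=ctrl.get_obs();print(o['force'],o['moment'])"
python3 -m pendant '[[0,0,0,0,0,-0.06,1],[0,0,0,0,0,-0.06,1],[0,0,0,0,0,-0.06,1],[0,0,0,0,0,-0.06,1],[0,0,0,0,0,-0.06,1],[0,0,0,0,0,-0.06,1],[0,0,0,0,0,0,1]]'
python3 - <<'E'
from h import *
o=ctrl.get_obs();print(o['force'],o['moment'])
w=cam("wrist"); cv2.imwrite("pics/w8.png",w["image"][:,:,::-1])
E
```

```text
time_s: 11.28
ee_pos: [0.5345, 0.0303, 0.2245]
eef_rot: [3.14, 0.002, 2.422]
force: [-0.5, 0.1, 9.5]
grip_width: 0.0136
[-0.52214934  0.13878698  9.53127224] [ 0.03601131  0.13298222 -0.01500147]
time_s: 11.87
ee_pos: [0.5346, 0.0303, 0.2246]
eef_rot: [3.14, 0.002, 2.611]
force: [-0.2, 0.1, 9.7]
grip_width: 0.0138
[-0.23213906  0.14638745  9.73966777] [ 0.13841984  0.03190826 -0.07110312]
```

View pics/w8.png

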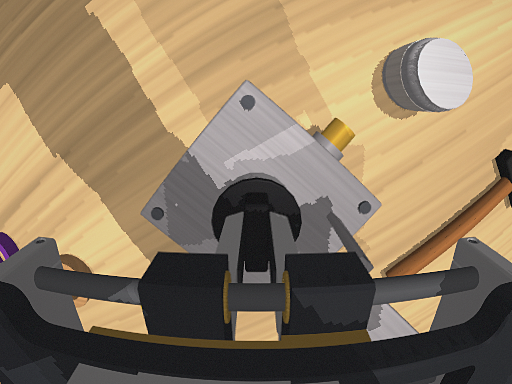

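The wing turns with the gripper, staying aligned at wrist cols 245–270. Continuing.

```bash
python3 -m pendant '[[0,0,0.004,0,0,-0.06,1],[0,0,0,0,0,-0.06,1],[0,0,0,0,0,-0.06,1],[0,0,0,0,0,-0.06,1],[0,0,0,0,0,-0.06,1],[0,0,0,0,0,-0.06,1],[0,0,0,0,0,0,1]]'
python3 -c "
from station import ctrl;o=ctrl.get_obs();print(o['force'],o['moment'])"
python3 -m pendant '[[0,0,0,0,0,-0.05,1],[0,0,0,0,0,-0.05,1],[0,0,0,0,0,-0.05,1],[0,0,0,0,0,-0.05,1],[0,0,0,0,0,-0.05,1],[0,0,0,0,0,0,1]]'
python3 -c "
from station import ctrl;o=ctrl.get_obs();print(o['force'],o['moment'])"
```

```text
time_s: 12.5
ee_pos: [0.5346, 0.0303, 0.2242]
eef_rot: [3.141, 0.003, 2.799]
force: [0.5, 0.4, 10.7]
grip_width: 0.0139
[ 0.53715842  0.41496184 10.66955486] [ 0.15443782 -0.00683776 -0.00041718]
time_s: 13.0
ee_pos: [0.5346, 0.0303, 0.2242]
eef_rot: [3.141, 0.003, 2.93]
force: [0.2, 1.8, 9.1]
grip_width: 0.0138
[0.17403125 1.77811948 9.14383297] [ 0.10703771 -0.0531027  -0.05513658]
```

```bash
R='from station import ctrl;o=ctrl.get_obs();print(round(o["moment"][2],3),o["force"].round(1))'
python3 -m pendant '[[0,0,0,0,0,-0.03,1],[0,0,0,0,0,-0.03,1],[0,0,0,0,0,0,1]]' | grep -E "rot|width"; python3 -c "$R"
python3 -m pendant '[[0,0,0,0,0,-0.03,1],[0,0,0,0,0,-0.03,1],[0,0,0,0,0,0,1]]' | grep -E "rot|width"; python3 -c "$R"
python3 -m pendant '[[0,0,0,0,0,-0.03,1],[0,0,0,0,0,-0.03,1],[0,0,0,0,0,0,1]]' | grep -E "rot|width"; python3 -c "$R"
python3 -m pendant '[[0,0,0,0,0,-0.03,1],[0,0,0,0,0,-0.03,1],[0,0,0,0,0,0,1]]' | grep -E "rot|width"; python3 -c "$R"
```

```text
eef_rot: [3.141, 0.003, 2.96]
grip_width: 0.0142
-0.038 [ 0.7  0.6 11.3]
eef_rot: [3.141, 0.003, 2.992]
grip_width: 0.014
-0.039 [ 0.1  0.4 11.6]
eef_rot: [3.141, 0.003, 3.023]
grip_width: 0.0138
-0.056 [ 1.1  0.7 10.8]
eef_rot: [3.141, 0.003, 3.055]
grip_width: 0.014
-0.024 [-0.1  0.  11.3]
```

```bash
R='from station import ctrl;o=ctrl.get_obs();print(round(o["moment"][2],3),o["force"].round(1))'
python3 -m pendant '[[0,0,0,0,0,-0.025,1],[0,0,0,0,0,-0.025,1],[0,0,0,0,0,0,1]]' | grep -E "rot|width"; python3 -c "$R"
python3 -m pendant '[[0,0,0,0,0,-0.025,1],[0,0,0,0,0,-0.025,1],[0,0,0,0,0,0,1]]' | grep -E "rot|width"; python3 -c "$R"
```

```text
eef_rot: [3.141, 0.003, 3.081]
grip_width: 0.0137
-0.058 [ 1.5  1.  11.6]
eef_rot: [3.141, 0.003, 3.107]
grip_width: 0.0138
-0.045 [ 0.5  0.6 11.5]
```

```bash
R='from station import ctrl;o=ctrl.get_obs();print(round(o["moment"][2],3),o["force"].round(1))'
python3 -m pendant '[[0,0,0,0,0,-0.025,1],[0,0,0,0,0,-0.025,1],[0,0,0,0,0,0,1]]' | grep -E "rot|width"; python3 -c "$R"
python3 -m pendant '[[0,0,0,0,0,-0.025,1],[0,0,0,0,0,-0.025,1],[0,0,0,0,0,0,1]]' | grep -E "rot|width"; python3 -c "$R"
```

```text
eef_rot: [3.141, 0.003, 3.133]
grip_width: 0.0135
-0.005 [ 0.5  0.6 10.1]
eef_rot: [3.142, 0.003, -3.124]
grip_width: 0.014
-0.067 [ 0.3  0.9 10.1]
```

```bash
R='from station import ctrl;o=ctrl.get_obs();print(round(o["moment"][2],3),o["force"].round(1))'
python3 -m pendant '[[0,0,0,0,0,-0.025,1],[0,0,0,0,0,-0.025,1],[0,0,0,0,0,0,1]]' | grep -E "rot|width"; python3 -c "$R"
python3 -m pendant '[[0,0,0,0,0,-0.025,1],[0,0,0,0,0,-0.025,1],[0,0,0,0,0,0,1]]' | grep -E "rot|width"; python3 -c "$R"
```

```text
eef_rot: [-3.142, 0.003, -3.098]
grip_width: 0.0134
-0.033 [ 0.6  0.2 10.2]
eef_rot: [-3.142, 0.003, -3.072]
grip_width: 0.0136
0.027 [0.7 0.6 9.8]
```

```bash
R='from station import ctrl;o=ctrl.get_obs();print(round(o["moment"][2],3),o["force"].round(1))'
python3 -m pendant '[[0,0,0,0,0,-0.025,1],[0,0,0,0,0,-0.025,1],[0,0,0,0,0,0,1]]' | grep -E "rot|width"; python3 -c "$R"
python3 -m pendant '[[0,0,0,0,0,-0.025,1],[0,0,0,0,0,-0.025,1],[0,0,0,0,0,0,1]]' | grep -E "rot|width"; python3 -c "$R"
```

```text
eef_rot: [-3.141, 0.003, -3.045]
grip_width: 0.0138
-0.047 [-0.5  0.8 10.9]
eef_rot: [-3.141, 0.003, -3.019]
grip_width: 0.0139
-0.04 [ 0.1  0.7 10.2]
```

```bash
R='from station import ctrl;o=ctrl.get_obs();print(round(o["moment"][2],3),o["force"].round(1))'
python3 -m pendant '[[0,0,0,0,0,-0.025,1],[0,0,0,0,0,-0.025,1],[0,0,0,0,0,0,1]]' | grep -E "rot|width"; python3 -c "$R"
python3 -m pendant '[[0,0,0,0,0,-0.025,1],[0,0,0,0,0,-0.025,1],[0,0,0,0,0,0,1]]' | grep -E "rot|width"; python3 -c "$R"
```

```text
eef_rot: [-3.141, 0.003, -2.993]
grip_width: 0.0141
-0.03 [1.1 1.7 9.8]
eef_rot: [-3.141, 0.003, -2.967]
grip_width: 0.0138
-0.052 [-0.7  0.4  9.7]
```

```bash
R='from station import ctrl;o=ctrl.get_obs();print(round(o["moment"][2],3),o["force"].round(1))'
python3 -m pendant '[[0,0,0,0,0,-0.025,1],[0,0,0,0,0,-0.025,1],[0,0,0,0,0,0,1]]' | grep -E "rot|width"; python3 -c "$R"
python3 -m pendant '[[0,0,0,0,0,-0.025,1],[0,0,0,0,0,-0.025,1],[0,0,0,0,0,0,1]]' | grep -E "rot|width"; python3 -c "$R"
```

```text
eef_rot: [-3.141, 0.003, -2.941]
grip_width: 0.0138
-0.018 [ 0.7  0.3 10.2]
eef_rot: [-3.141, 0.003, -2.915]
grip_width: 0.014
-0.061 [ 0.6 -0.1 11.2]
```

```bash
R='from station import ctrl;o=ctrl.get_obs();print(round(o["moment"][2],3),o["force"].round(1))'
python3 -m pendant '[[0,0,0,0,0,-0.025,1],[0,0,0,0,0,-0.025,1],[0,0,0,0,0,0,1]]' | grep -E "rot|width"; python3 -c "$R"
python3 -m pendant '[[0,0,0,0,0,-0.025,1],[0,0,0,0,0,-0.025,1],[0,0,0,0,0,0,1]]' | grep -E "rot|width"; python3 -c "$R"
```

```text
eef_rot: [-3.141, 0.003, -2.888]
grip_width: 0.0138
0.002 [ 0.2  0.2 11.2]
eef_rot: [-3.141, 0.003, -2.862]
grip_width: 0.0137
-0.019 [-0.2  0.5 10.6]
```

```bash
R='from station import ctrl;o=ctrl.get_obs();print(round(o["moment"][2],3),o["force"].round(1))'
python3 -m pendant '[[0,0,0,0,0,-0.025,1],[0,0,0,0,0,-0.025,1],[0,0,0,0,0,0,1]]' | grep -E "rot|width"; python3 -c "$R"
python3 -m pendant '[[0,0,0,0,0,-0.025,1],[0,0,0,0,0,-0.025,1],[0,0,0,0,0,0,1]]' | grep -E "rot|width"; python3 -c "$R"
python3 - <<'E'
from h import *
w=cam("wrist"); cv2.imwrite("pics/w9.png",w["image"][:,:,::-1])
E
```

```text
eef_rot: [-3.141, 0.003, -2.836]
grip_width: 0.0138
-0.024 [-0.3  0.6 10.6]
eef_rot: [-3.141, 0.003, -2.81]
grip_width: 0.0133
-0.043 [-0.2  0.6 10.3]
```

View pics/w9.png

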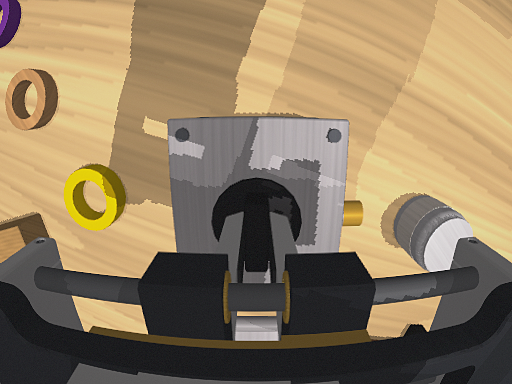

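The wing is still aligned and vertical at col 257. Turned 1.22 rad with no stop yet.

```bash
R='from station import ctrl;o=ctrl.get_obs();print(round(o["moment"][2],3),o["force"].round(1))'
python3 -m pendant '[[0,0,0,0,0,-0.025,1],[0,0,0,0,0,-0.025,1],[0,0,0,0,0,0,1]]' | grep -E "rot|width"; python3 -c "$R"
python3 -m pendant '[[0,0,0,0,0,-0.025,1],[0,0,0,0,0,-0.025,1],[0,0,0,0,0,0,1]]' | grep -E "rot|width"; python3 -c "$R"
```

```text
eef_rot: [-3.141, 0.003, -2.784]
grip_width: 0.0138
-0.037 [-0.2  0.1  9.7]
eef_rot: [-3.141, 0.003, -2.757]
grip_width: 0.0139
-0.044 [ 0.9  0.4 10.7]
```

```bash
R='from station import ctrl;o=ctrl.get_obs();print(round(o["moment"][2],3),o["force"].round(1))'
python3 -m pendant '[[0,0,0,0,0,-0.025,1],[0,0,0,0,0,-0.025,1],[0,0,0,0,0,0,1]]' | grep -E "rot|width"; python3 -c "$R"
python3 -m pendant '[[0,0,0,0,0,-0.025,1],[0,0,0,0,0,-0.025,1],[0,0,0,0,0,0,1]]' | grep -E "rot|width"; python3 -c "$R"
```

```text
eef_rot: [-3.141, 0.003, -2.731]
grip_width: 0.014
-0.067 [ 0.4  1.  11. ]
eef_rot: [-3.141, 0.002, -2.705]
grip_width: 0.0141
-0.1 [-0.8  0.7 11.2]
```

```bash
R='from station import ctrl;o=ctrl.get_obs();print(round(o["moment"][2],3),o["force"].round(1))'
python3 -m pendant '[[0,0,0,0,0,0,1],[0,0,0,0,0,0,1]]' | grep -E "rot|width"; python3 -c "$R"
python3 -m pendant '[[0,0,0,0,0,-0.025,1],[0,0,0,0,0,0,1]]' | grep -E "rot|width"; python3 -c "$R"
```

```text
eef_rot: [-3.141, 0.002, -2.706]
grip_width: 0.0141
-0.08 [-0.8  0.1 11.3]
eef_rot: [-3.141, 0.002, -2.692]
grip_width: 0.0137
-0.136 [-0.8  2.3 11.3]
```

```bash
R='from station import ctrl;o=ctrl.get_obs();print(round(o["moment"][2],3),o["force"].round(1))'
python3 -m pendant '[[0,0,0,0,0,-0.025,1],[0,0,0,0,0,0,1]]' | grep -E "rot|width"; python3 -c "$R"
python3 -m pendant '[[0,0,0,0,0,0,1]]' | grep -E "rot|width"; python3 -c "$R"
```

```text
eef_rot: [-3.141, 0.002, -2.679]
grip_width: 0.0139
-0.156 [-1.6  2.7 11.3]
eef_rot: [-3.141, 0.002, -2.68]
grip_width: 0.014
-0.148 [-1.1  3.  11.9]
```

The torque climbs steadily from −0.04 to −0.15 Nm, so this is the stop, at about yaw −2.72 (1.31 rad turned). Easing up gently.

```bash
R='from station import ctrl;o=ctrl.get_obs();print(round(o["moment"][2],3),o["force"].round(1),o["ee_pos"].round(4))'
python3 -m pendant '[[0,0,0,0,0,0.012,1],[0,0,-0.01,0,0,0,1],[0,0,-0.01,0,0,0,1],[0,0,0,0,0,0,1]]' | grep -E "width"; python3 -c "$R"
python3 -m pendant '[[0,0,-0.01,0,0,0,1],[0,0,-0.01,0,0,0,1],[0,0,0,0,0,0,1]]' | grep -E "width"; python3 -c "$R"
python3 -m pendant '[[0,0,-0.01,0,0,0,1],[0,0,-0.005,0,0,0,1],[0,0,0,0,0,0,1]]' | grep -E "width"; python3 -c "$R"
```

```text
grip_width: 0.0136
-0.083 [0.6 2.6 8.1] [0.5344 0.0305 0.2263]
grip_width: 0.0136
-0.1 [1.8 3.5 7.4] [0.5343 0.0305 0.2284]
grip_width: 0.0136
-0.041 [2.3 4.7 4.9] [0.5341 0.0304 0.2299]
```

```bash
R='from station import ctrl;o=ctrl.get_obs();print(round(o["moment"][2],3),o["force"].round(1),o["ee_pos"].round(4))'
python3 -m pendant '[[0,0,-0.008,0,0,0,1],[0,0,0,0,0,0,1],[0,0,0,0,0,0,1]]' | grep -E "width"; python3 -c "$R"
python3 -m pendant '[[0,0,-0.008,0,0,0,1],[0,0,0,0,0,0,1],[0,0,0,0,0,0,1]]' | grep -E "width"; python3 -c "$R"
```

```text
grip_width: 0.0136
-0.073 [1.9 4.5 4.1] [0.534  0.0304 0.2306]
grip_width: 0.0139
-0.042 [1.1 5.  3.4] [0.5339 0.0303 0.2315]
```

```bash
R='from station import ctrl;o=ctrl.get_obs();print(round(o["moment"][2],3),o["force"].round(1),o["ee_pos"].round(4))'
python3 -m pendant '[[0,0,-0.008,0,0,0,1],[0,0,-0.008,0,0,0,1],[0,0,0,0,0,0,1]]' | grep -E "width"; python3 -c "$R"
python3 -m pendant '[[0,0,-0.008,0,0,0,1],[0,0,-0.008,0,0,0,1],[0,0,0,0,0,0,1]]' | grep -E "width"; python3 -c "$R"
```

```text
grip_width: 0.0139
-0.011 [-0.8  3.8 -0.1] [0.5338 0.0302 0.2334]
grip_width: 0.0139
-0.081 [-1.7  2.4 -0.7] [0.5337 0.0302 0.2352]
```

The spring is off and the tool carries only the cap's weight, −0.7 N at 4.5 mm above the first height. Lifting off.

```bash
R='from station import ctrl;o=ctrl.get_obs();print(round(o["moment"][2],3),o["force"].round(1),o["ee_pos"].round(4))'
python3 -m pendant '[[0,0,-0.015,0,0,0,1],[0,0,-0.015,0,0,0,1],[0,0,-0.03,0,0,0,1],[0,0,0,0,0,0,1]]' | grep -E "width"; python3 -c "$R"
python3 -m pendant '[[0,0,-0.05,0,0,0,1],[0,0,-0.08,0,0,0,1],[0,0,-0.1,0,0,0,1],[0,0,-0.1,0,0,0,1],[0,0,-0.1,0,0,0,1],[0,0,0,0,0,0,1]]' | grep -E "width"; python3 -c "$R"
python3 - <<'E'
from h import *
S=cam("scene");c=S["image"][:,:,::-1]; cv2.imwrite("pics/s10.png",cv2.resize(c[90:225,200:320],None,fx=4,fy=4,interpolation=cv2.INTER_CUBIC))
w=cam("wrist"); cv2.imwrite("pics/w10.png",w["image"][:,:,::-1])
o=ctrl.get_obs();print(o["qpos"].round(3),o["eef_rot"].round(3))
E
```

```text
grip_width: 0.014
-0.046 [ 0.6  0.2 -1.2] [0.5344 0.03   0.2436]
grip_width: 0.0139
-0.002 [-0.5 -0.3 -0. ] [0.5346 0.0301 0.2974]
[-0.012  0.272  1.575 -0.     1.293 -2.038] [-3.141e+00  1.000e-03 -2.686e+00]
```

View pics/s10.png

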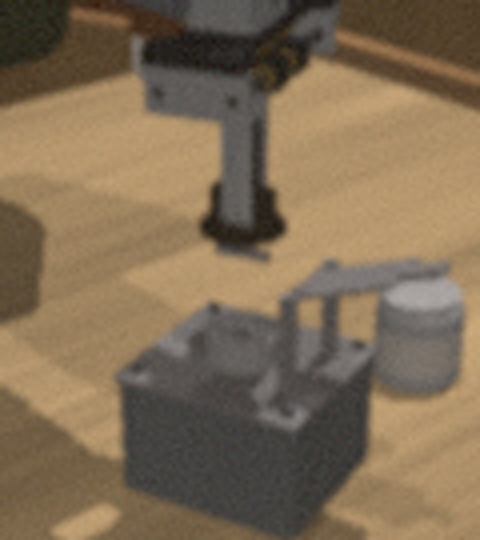

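View pics/w10.png

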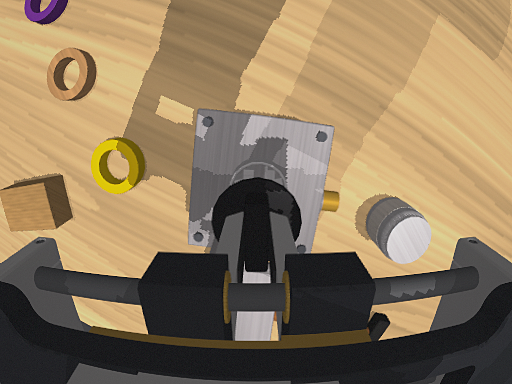

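The cap is out with its key visible at (243,252), the neck is open and the tab is still back. The wooden ring is at wrist (72,74). Turning clockwise for joint range, then moving to the stand.

```bash
python3 -m pendant '[[0,0,0,0,0,0.218,1],[0,0,0,0,0,0.218,1],[0,0,0,0,0,0.218,1],[0,0,0,0,0,0.218,1],[0,0,0,0,0,0.218,1],[0,0,0,0,0,0.218,1],[0,0,0,0,0,0.218,1],[0,0,0,0,0,0,1]]'
python3 - <<'E'
from h import *
plan([.5243,-.2595,.30],ctrl.get_obs()["eef_rot"][2])
E
```

```text
time_s: 23.07
ee_pos: [0.5339, 0.0302, 0.2935]
eef_rot: [-3.141, -0.001, 2.793]
force: [-0.3, -0.2, -0.8]
grip_width: 0.0141
shift now-axes [-0.75  -2.296 -0.054] shift after-turn axes [-0.75  -2.296 -0.054] turn [-0.001 -0.002  0.   ] rows>= 6.952970505722573 0.008317756014203686
```

```bash
python3 -m pendant '[[-0.0625,-0.191,-0.0045,0,0,0,1],[-0.0625,-0.191,-0.0045,0,0,0,1],[-0.0625,-0.191,-0.0045,0,0,0,1],[-0.0625,-0.191,-0.0045,0,0,0,1],[-0.0625,-0.191,-0.0045,0,0,0,1],[-0.0625,-0.191,-0.0045,0,0,0,1],[-0.0625,-0.191,-0.0045,0,0,0,1],[-0.0625,-0.191,-0.0045,0,0,0,1],[0,0,0,0,0,0,1],[0,0,0,0,0,0,1]]'
python3 - <<'E'
from h import *
w=cam("wrist"); cv2.imwrite("pics/w11.png",w["image"][:,:,::-1])
T=cam("top"); cv2.imwrite("pics/t11.png",T["image"][:,:,::-1])
print(proj(w,[.5243,-.2595,.026],1), w["C"])
o=ctrl.get_obs();R=Ro.from_euler("xyz",o["eef_rot"]).as_matrix();f=o["ee_pos"]+R[:,2]*(.1287-.026)
print([ (proj(w,f+.03*(R[:,0]*np.cos(t)+R[:,1]*np.sin(t)),1)).round(1).tolist() for t in np.arange(4)*np.pi/2])
E
```

```text
time_s: 23.9
ee_pos: [0.5285, -0.1633, 0.298]
eef_rot: [3.142, -0.001, 2.8]
force: [-0.6, 0.7, -0.9]
grip_width: 0.0138
[183.96890527 192.10773525] [ 0.45862287 -0.13913856  0.37974896]
[[259.3, 177.8], [303.9, 221.3], [259.1, 260.9], [214.4, 221.4]]
```

View pics/w11.png

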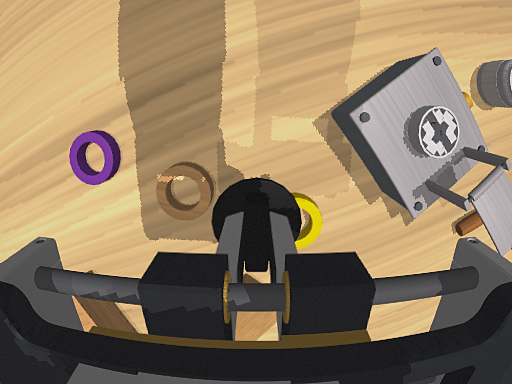

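View pics/t11.png

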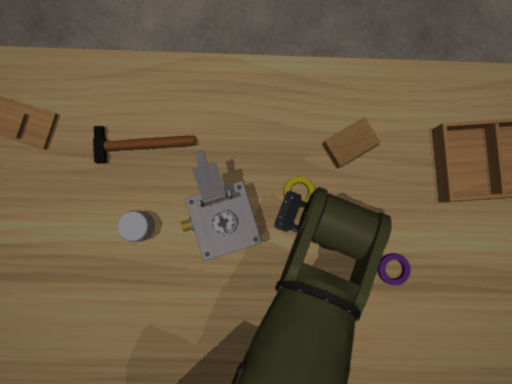

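The ring is at wrist (185,191), near the prediction of (184,192), and the flange in the grip is about 1.5 px left of nominal. Taking a crop to refine the ring.

```bash
python3 - <<'E'
from h import *
w=cam("wrist"); im=w["image"][:,:,::-1]
b=(145,150); cr=cv2.resize(im[b[1]:b[1]+80,b[0]:b[0]+80],(560,560),interpolation=cv2.INTER_CUBIC)
c=np.array([.5243,-.2595])
for r,col in ((.037,(0,0,255)),(.023,(0,255,0))):
    for t in np.linspace(0,2*np.pi,40):
        q=(proj(w,[c[0]+r*np.cos(t),c[1]+r*np.sin(t),.026],1)+.5-b)*7; cv2.circle(cr,tuple(int(v) for v in q),2,col,-1)
cv2.imwrite("pics/w12.png",cr)
E
```

```text
(no output)
```

View pics/w12.png

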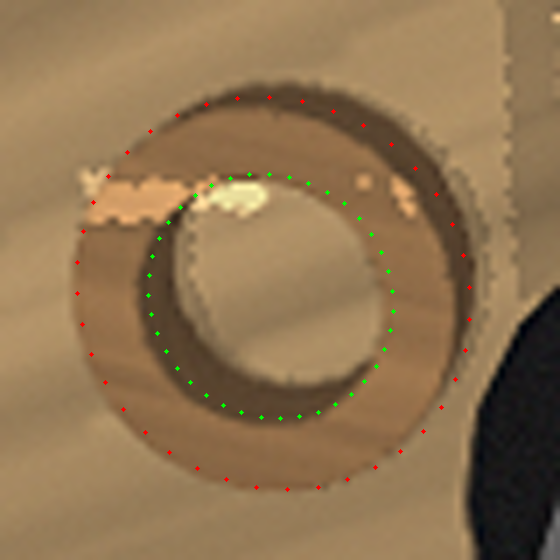

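```bash
python3 -m pendant '[[-0.0625,-0.191,-0.0045,0,0,0,1],[-0.0625,-0.191,-0.0045,0,0,0,1],[-0.0625,-0.191,-0.0045,0,0,0,1],[-0.0625,-0.191,-0.0045,0,0,0,1],[0,0,0,0,0,0,1],[0,0,0,0,0,0,1]]'
python3 - <<'E'
from h import *
plan([.5243,-.2595,.168],ctrl.get_obs()["eef_rot"][2])
E
```

```text
time_s: 24.55
ee_pos: [0.5262, -0.2588, 0.3004]
eef_rot: [3.141, -0.0, 2.798]
force: [0.3, 1.1, -1.2]
grip_width: 0.0137
shift now-axes [ 0.012 -0.011  1.104] shift after-turn axes [ 0.013 -0.01   1.104] turn [ 0.    -0.001 -0.   ] rows>= 3.1760415376018467 0.0038282686687526254
```

```bash
python3 -m pendant '[[0.003,-0.002,0.15,0,0,0,1],[0.003,-0.002,0.2,0,0,0,1],[0.003,-0.002,0.2,0,0,0,1],[0.003,-0.002,0.2,0,0,0,1],[0,-0.002,0.15,0,0,0,1],[0,0,0.1,0,0,0,1],[0,0,0.06,0,0,0,1],[0,0,0.03,0,0,0,1],[0,0,0.01,0,0,0,1],[0,0,0,0,0,0,1]]'
python3 - <<'E'
from h import *
w=cam("wrist"); S=cam("scene"); im=S["image"][:,:,::-1]
print(ctrl.get_obs()["ee_pos"])
a=cv2.resize(im[180:270,120:220],(600,540),interpolation=cv2.INTER_CUBIC); cv2.imwrite("pics/s13.png",a)
cv2.imwrite("pics/w13.png",w["image"][:,:,::-1])
E
```

```text
time_s: 25.38
ee_pos: [0.5247, -0.2596, 0.1694]
eef_rot: [-3.141, 0.001, 2.798]
force: [-0.4, 0.9, 0.6]
grip_width: 0.0137
[ 0.52465651 -0.2597488   0.16966217]
```

View pics/s13.png

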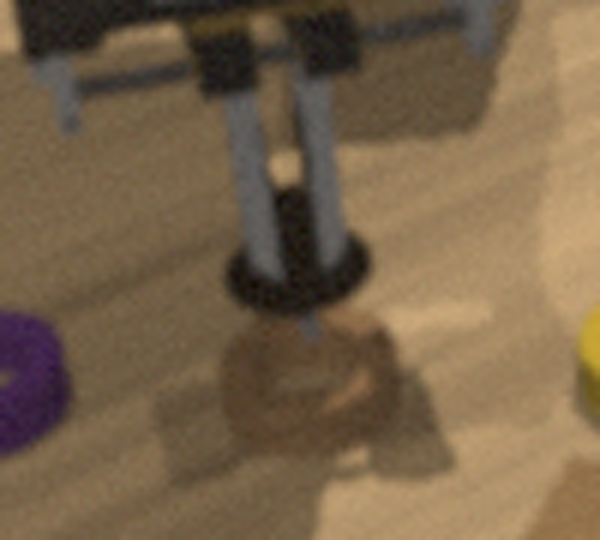

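View pics/w13.png

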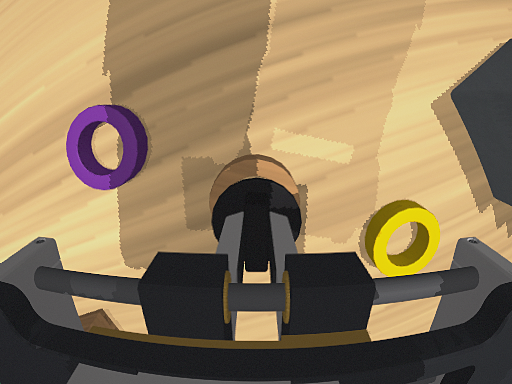

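```bash
python3 - <<'E'
from h import *
S=cam("scene");w=cam("wrist")
cr=lambda p:((proj(S,p)+.5-[120,180])*6).round().tolist()
p=ctrl.get_obs()["ee_pos"]
for z in (.061,.064,.067,.026,0): print(z,cr([p[0],p[1],z]))
for dx,dy in((.003,0),(0,.003)): print(cr([p[0]+dx,p[1]+dy,.026]))
b=p[:2]
print("ring top wrist",[proj(w,[b[0]+.037*np.cos(t),b[1]+.037*np.sin(t),.026],1).round(1).tolist() for t in 2.798+np.arange(4)*np.pi/2])
print("flange wrist",[proj(w,[b[0]+.03*np.cos(t),b[1]+.03*np.sin(t),.0669],1).round(1).tolist() for t in 2.798+np.arange(4)*np.pi/2])
im=w["image"][:,:,::-1]
cv2.imwrite("pics/w14.png",cv2.resize(im[145:245,200:315],(690,600),interpolation=cv2.INTER_CUBIC))
E
```

```text
0.061 [299.0, 282.0]
0.064 [298.0, 276.0]
0.067 [297.0, 270.0]
0.026 [308.0, 351.0]
0 [315.0, 400.0]
[312.0, 354.0]
[315.0, 348.0]
ring top wrist [[257.2, 156.5], [211.1, 202.3], [257.1, 244.2], [303.2, 202.3]]
flange wrist [[257.3, 177.8], [212.6, 221.3], [257.2, 260.8], [301.9, 221.3]]
```

View pics/w14.png

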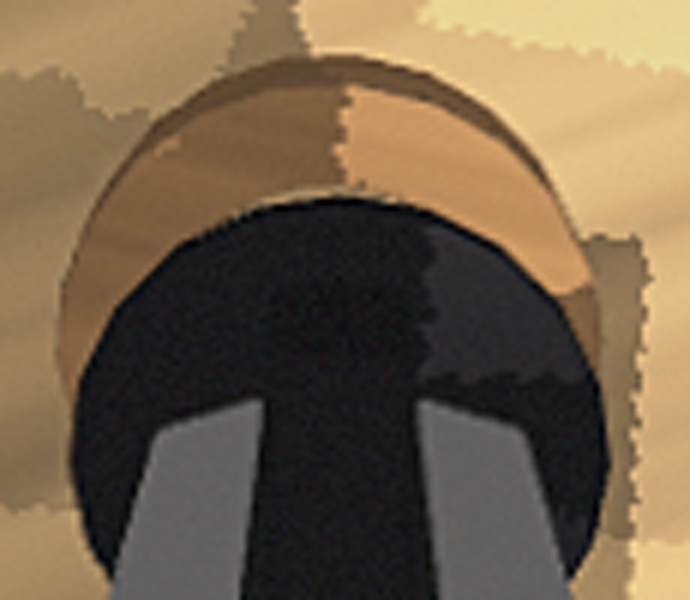

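Relative to the held flange, the ring sits about 2 mm toward tool −x and 1 mm toward −y. I'll correct for that and lower gently while watching force.

```bash
python3 -m pendant '[[-0.014,-0.008,0,0,0,0,1],[0,0,0.03,0,0,0,1],[0,0,0.03,0,0,0,1],[0,0,0.03,0,0,0,1],[0,0,0.03,0,0,0,1],[0,0,0,0,0,0,1]]'
python3 -m pendant '[[0,0,0.03,0,0,0,1],[0,0,0.03,0,0,0,1],[0,0,0,0,0,0,1]]'
```

```text
time_s: 26.08
ee_pos: [0.5253, -0.261, 0.1533]
eef_rot: [3.141, -0.001, 2.798]
force: [-1.1, 0.1, -1.0]
grip_width: 0.0136
time_s: 26.33
ee_pos: [0.5254, -0.261, 0.1463]
eef_rot: [3.141, -0.001, 2.798]
force: [0.3, 1.0, -0.3]
grip_width: 0.0139
```

```bash
python3 -m pendant '[[0,0,0.03,0,0,0,1],[0,0,0.025,0,0,0,1],[0,0,0,0,0,0,1]]'
python3 -m pendant '[[0,0,0.013,0,0,0,1],[0,0,0.01,0,0,0,1],[0,0,0,0,0,0,1]]'
```

```text
time_s: 26.58
ee_pos: [0.5254, -0.261, 0.1398]
eef_rot: [3.141, -0.001, 2.798]
force: [0.5, 0.2, -0.6]
grip_width: 0.014
time_s: 26.83
ee_pos: [0.5256, -0.2611, 0.1375]
eef_rot: [3.142, -0.0, 2.798]
force: [-0.9, 0.5, -1.1]
grip_width: 0.0137
```

```bash
python3 -m pendant '[[0,0,0.01,0,0,0,1],[0,0,0.008,0,0,0,1],[0,0,0,0,0,0,1]]'
python3 -m pendant '[[0,0,0.008,0,0,0,1],[0,0,0,0,0,0,1]]'
```

```text
time_s: 27.08
ee_pos: [0.5256, -0.2611, 0.1354]
eef_rot: [3.142, -0.0, 2.798]
force: [-0.4, 0.4, -1.5]
grip_width: 0.0137
time_s: 27.25
ee_pos: [0.5256, -0.2611, 0.1346]
eef_rot: [3.142, -0.0, 2.798]
force: [0.7, -0.7, -1.7]
grip_width: 0.0133
```

```bash
python3 -m pendant '[[0,0,0.008,0,0,0,1],[0,0,0,0,0,0,1]]'
python3 -m pendant '[[0,0,0.008,0,0,0,1],[0,0,0,0,0,0,1]]'
```

```text
time_s: 27.42
ee_pos: [0.5256, -0.2611, 0.1335]
eef_rot: [3.142, -0.0, 2.798]
force: [-0.2, -0.3, -0.1]
grip_width: 0.0138
time_s: 27.58
ee_pos: [0.5256, -0.2611, 0.1326]
eef_rot: [3.142, -0.0, 2.798]
force: [-0.4, 0.4, -1.3]
grip_width: 0.0139
```

```bash
for k in 1; do python3 -m pendant '[[0,0,0.008,0,0,0,1],[0,0,0,0,0,0,1]]'; done
python3 -m pendant '[[0,0,0.008,0,0,0,1],[0,0,0,0,0,0,1]]'
python3 - <<'E'
from h import *
S=cam("scene"); im=S["image"][:,:,::-1]
cv2.imwrite("pics/s15.png",cv2.resize(im[180:270,120:220],(600,540),interpolation=cv2.INTER_CUBIC))
E
```

```text
time_s: 27.75
ee_pos: [0.5256, -0.2611, 0.1316]
eef_rot: [3.142, -0.0, 2.798]
force: [-0.6, 0.0, 0.4]
grip_width: 0.0138
time_s: 27.92
ee_pos: [0.5256, -0.2611, 0.1306]
eef_rot: [3.142, -0.0, 2.798]
force: [-0.3, -0.2, 0.0]
grip_width: 0.0141
```

View pics/s15.png

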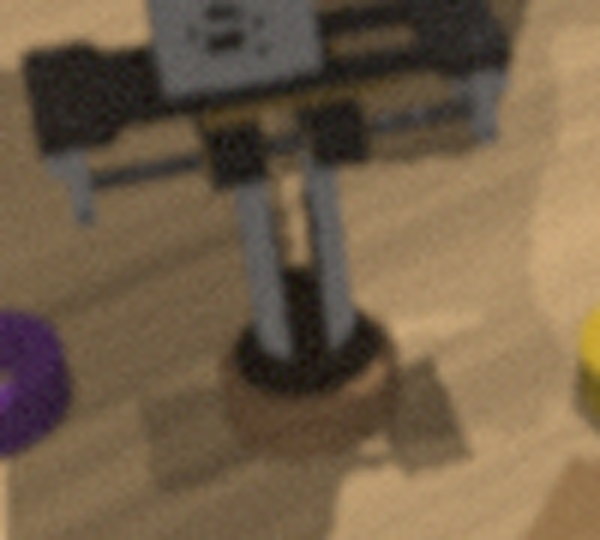

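The flange is just about on the ring and centred, at (310,360). Continuing in 1 mm steps until contact.

```bash
python3 -m pendant '[[0,0,0.008,0,0,0,1],[0,0,0,0,0,0,1]]'
python3 -m pendant '[[0,0,0.006,0,0,0,1],[0,0,0,0,0,0,1]]'
```

```text
time_s: 28.13
ee_pos: [0.5257, -0.2612, 0.1303]
eef_rot: [-3.142, 0.0, 2.798]
force: [-0.7, 1.1, 4.6]
grip_width: 0.0134
time_s: 28.3
ee_pos: [0.5257, -0.2612, 0.1302]
eef_rot: [-3.141, 0.001, 2.798]
force: [-5.7, 3.0, 12.4]
grip_width: 0.0133
```

```bash
python3 -m pendant '[[0,0,0.006,0,0,0,1],[0,0,0,0,0,0,1]]'
python3 -m pendant '[[0,0,0.006,0,0,0,1],[0,0,0,0,0,0,1]]'
```

```text
time_s: 28.47
ee_pos: [0.5258, -0.2612, 0.1302]
eef_rot: [-3.141, 0.001, 2.798]
force: [-8.8, 5.1, 20.8]
grip_width: 0.014
time_s: 28.63
ee_pos: [0.5258, -0.2612, 0.1302]
eef_rot: [-3.141, 0.001, 2.798]
force: [-12.4, 7.1, 28.5]
grip_width: 0.014
```

Contact came at z = 0.1303 and the two extra steps loaded it to 28 N, so I'll ease off to near zero and then release. The ring is not the tank, so no limit was touched.

```bash
python3 -m pendant '[[0,0,-0.008,0,0,0,1],[0,0,-0.008,0,0,0,1],[0,0,0,0,0,0,1]]'
```

```text
time_s: 28.88
ee_pos: [0.5258, -0.2612, 0.1302]
eef_rot: [-3.141, 0.001, 2.798]
force: [-2.0, 1.8, 8.3]
grip_width: 0.0139
```

```bash
python3 -m pendant '[[0,0,-0.004,0,0,0,1],[0,0,0,0,0,0,1]]'
python3 -m pendant '[[0,0,0,0,0,0,0.6],[0,0,0,0,0,0,0.5],[0,0,0,0,0,0,0.3],[0,0,0,0,0,0,0.2],[0,0,0,0,0,0,0.2],[0,0,0,0,0,0,0.2],[0,0,0,0,0,0,0.2]]' 10
python3 -m pendant '[[0,0,-0.02,0,0,0,0.2],[0,0,-0.04,0,0,0,0.2],[0,0,-0.1,0,0,0,0.2],[0,0,-0.2,0,0,0,0.2],[0,0,-0.25,0,0,0,0.2],[0,0,-0.25,0,0,0,0.2],[0,0,-0.25,0,0,0,0.2],[0,0,-0.2,0,0,0,0.2],[0,0,-0.1,0,0,0,0.2],[0,0,0,0,0,0,0.2]]'
python3 - <<'E'
from h import *
S=cam("scene"); im=S["image"][:,:,::-1]; w=cam("wrist")
cv2.imwrite("pics/s16.png",cv2.resize(im[130:270,120:320],(800,560),interpolation=cv2.INTER_CUBIC))
cv2.imwrite("pics/w16.png",w["image"][:,:,::-1])
E
```

```text
time_s: 29.05
ee_pos: [0.5257, -0.2612, 0.1303]
eef_rot: [-3.142, 0.0, 2.798]
force: [-1.9, 0.7, 5.0]
grip_width: 0.0136
time_s: 29.63
ee_pos: [0.5256, -0.2611, 0.13]
eef_rot: [-3.142, -0.0, 2.798]
force: [-0.4, 0.6, -0.0]
grip_width: 0.0377
time_s: 30.47
ee_pos: [0.526, -0.2613, 0.3027]
eef_rot: [-3.141, 0.005, 2.798]
force: [-0.5, -0.3, -0.6]
grip_width: 0.0378
```

View pics/s16.png

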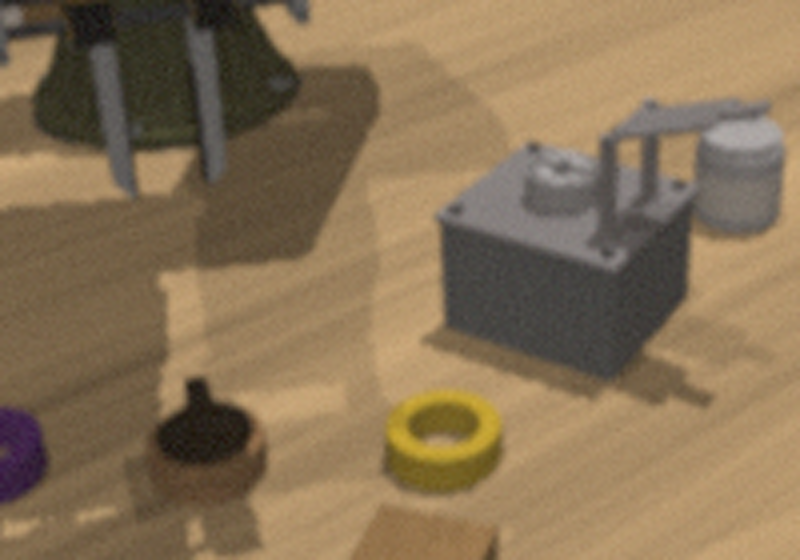

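View pics/w16.png

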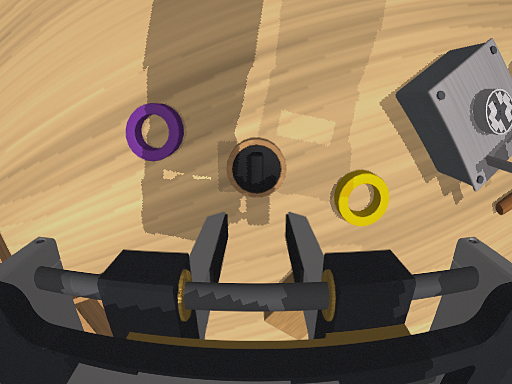

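The cap sits upright in the wooden ring, at wrist (256,168) with the ring around it. The tab is back, the tank is open and the arm is clear. I'll check centring in a crop, then hand in.

```bash
python3 - <<'E'
from h import *
w=cam("wrist"); im=w["image"][:,:,::-1]
cv2.imwrite("pics/w17.png",cv2.resize(im[130:205,215:300],(680,600),interpolation=cv2.INTER_CUBIC))
E
```

```text
(no output)
```

View pics/w17.png

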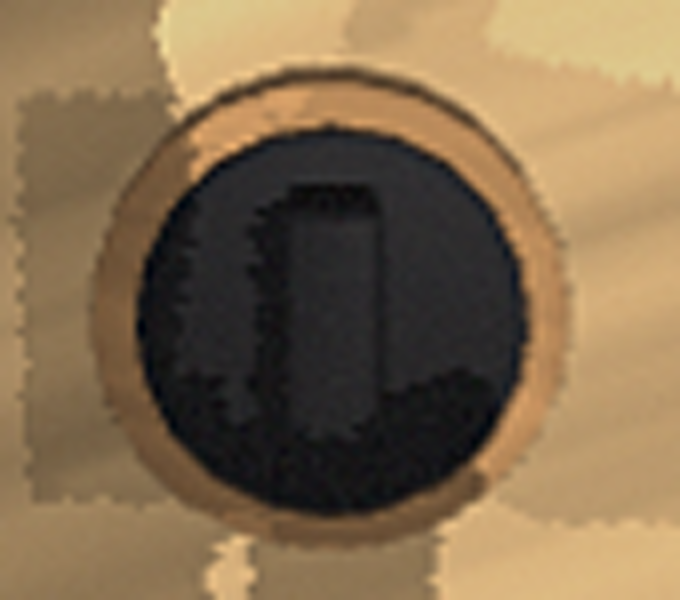

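The ring spans 92–570 × 78–548 and the flange 138–527 × 127–515. The centre offset is about 8 crop px, or roughly 1.2 mm, and part of that is parallax. The cap is flat and centred, so I'm handing in.

```bash
python3 -c "
from station import hand_in; print(hand_in())"
```

```text
the job is handed in; nothing more can be done
None
```

The job is done and handed in at about 30.6 s of the 72 s allowed; the hand-in gave no verdict.

**What I did**
- **Tab:** I gripped the tongue, swung it along its arc past upright and released it. It fell back by itself to about 2.8 rad.
- **Cap:** I gripped the wing and pushed down about 6.5 mm, with roughly 10–12 N measured. I then turned it anticlockwise about 1.3 rad until the torque rose to 0.15 Nm, which I took as the stop. It came up on its spring with no pull, and I lifted it off.
- **Stand:** I lowered it into the wooden ring, released it and moved the arm clear.

**Last checks**
- The last scene picture shows the tab lying back, the neck open and the tin, yellow and purple rings unmoved to the eye. I did not measure any of them again, nor look at the mallet and carton from above after setting the cap down.
- The cap looks upright in the ring and is centred to about 1–2 mm in the wrist view.

**What disagreed**
- My camera estimate of the tank's height was off. Seating happened about 4–5 mm lower than planned, so the tank's origin is nearer 5.5 mm above the bench than the 10–12 mm I estimated.
- I took two extra small steps down after the cap touched the stand. Pressure on the stand reached about 28 N before I eased it off, below the 40 N limit for pressing with the arm.

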